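# Load the head of a bench-top bead mill

### The job

Load the bead mill: thread the blue tube carrier, then the orange pressure ring, then the steel clamp lid (knob up) down the mill's centre post, lowering each by hand until it sits fully home before letting go. Then turn the black knob on the lid clockwise to its stop to lock the stack, and let go. Leave the eggs and the two tube racks where they are.

Things in the scene. Friction and masses are not known exactly. Their poses are not given: they have to be found in the camera images.
- mill: Bead mill, fixed to the bench: cream housing 210 x 150 mm, 100 mm high. Origin on the bench under the axis of its centre post; z up, the front with the control panel looks along -x. The housing reaches 95 mm to -x, 115 mm to +x and 75 mm to each side of the post axis.
- seat (a point): Centre of the mill's round drive plate (aluminium, 54 mm across), on its upper face, 125 mm above the bench, z up. The steel post rises 62 mm from it: 16 mm in diameter for 51 mm, then an 11 mm taper to a tip 4 mm across. Parts go on at any turn. The plate stands 25 mm clear of the housing and is narrower than the parts, so fingertips may pass down beside it by 8 mm.
- carrier_mid (a point): Tube carrier, first on the post: blue disc 60 mm in diameter, 26 mm high, six yellow caps (13 mm across, 7 mm high) on top, 33 mm overall; bore 19 mm right through; about 160 g. Stands on the bench, caps up. Point on its axis half-way up (16.5 mm above its underside), z up. Home: underside on the drive plate, caps up. Grip across the blue disc.
- ring_mid (a point): Pressure ring, second on the post: flat orange rigid plastic ring, 66 mm in diameter, 12 mm thick, bore 19 mm, about 50 g, the same either way up. Lies flat on the bench. This point is its centre (6 mm above its underside), z along its axis. Home: lying on the carrier's six yellow caps, underside 33 mm above the drive plate.
- lid_mid (a point): Clamp lid, third: steel disc 62 mm in diameter, 6 mm thick, with a captive black knob (38 mm in diameter, 6.5 to 34 mm above the underside); bore 19 mm, in the knob 22 mm; about 200 g. Lies knob up; lift it by the knob. Point on its axis 17 mm above its underside, z up. Home: disc on the pressure ring, underside 45 mm above the drive plate.
- lock_knob (a joint): Angle (rad) of the black knob on the lid: 0 open, grows clockwise seen from above, 1.35 at the stop = locked; starts at 0 to 0.25. Its white pointer goes from the lid's green dot to the red one. Turns lightly (0.005 N m), stays where left. Only the lid's weight on the ring keeps the lid from turning along: rest it on the ring, with a light push, while turning.
- egg_tray_mid (a point): Grey pulp tray of six eggs, 104 x 152 mm, 66 mm high, loose on the bench. Point at its centre, 30 mm up. To be left alone.
- blue_rack_mid (a point): White rack of six blue-capped 50 ml tubes, 84 x 122 mm, 122 mm high, loose on the bench. Point at its centre, half-way up. To be left alone.
- yellow_rack_mid (a point): White rack of six yellow-capped 15 ml tubes, 58 x 83 mm, 124 mm high, loose on the bench. Point at its centre, half-way up. To be left alone.
Mind the look-alikes: they are no part of the job. What is shaped like the part that bears lid_mid but pink is not meant. What is shaped like the part that bears carrier_mid but turquoise is not meant.

How it is judged:
On the way, in this order (a step that is already met when the one before it is completed fails the run):
1. the tube carrier is home on the drive plate (horizontal distance between carrier_mid and seat below 0.003 m and z of carrier_mid in the frame of seat between 0.014 and 0.019 m and angle between carrier_mid's own z axis and vertical below 0.06 rad), for 0.2 s.
2. the pressure ring is home on the carrier's caps (horizontal distance between ring_mid and seat below 0.003 m and z of ring_mid in the frame of seat between 0.0365 and 0.0415 m and (angle between ring_mid's own z axis and vertical below 0.06 rad or angle between ring_mid's own z axis and vertical above 3.08 rad)), for 0.2 s.
3. the clamp lid is home on the pressure ring (horizontal distance between lid_mid and seat below 0.003 m and z of lid_mid in the frame of seat between 0.0595 and 0.0645 m and angle between lid_mid's own z axis and vertical below 0.06 rad), for 0.1 s.
4. the knob is turned clockwise to its stop with the lid home (all of step 3 and value of joint lock_knob above 1.15 rad), for 0.1 s.
At the end, for the whole second after the job is handed in: Carrier, pressure ring and clamp lid stacked in that order on the post, each within 3 mm of its axis and 2.5 mm of home height, level within 0.06 rad; knob at 1.15 rad or more (stop 1.35); all released and at rest; eggs and racks within 20 mm of their start (all of step 1 and all of step 2 and all of step 4 and linear speed of each of carrier, pressure_ring, clamp_lid below 0.02 m/s and not (distance of any of egg_tray_mid, blue_rack_mid, yellow_rack_mid from where it was at the start of the episode above 0.02 m)); the robot touches nothing.
It fails at once if a part is let go and falls instead of being lowered (faster than 0.4 m/s, a drop of about 8 mm, with no finger on it) ((contact force between the fingers and carrier below 0.05 N and linear speed of carrier above 0.4 m/s) or (contact force between the fingers and pressure_ring below 0.05 N and linear speed of pressure_ring above 0.4 m/s) or (contact force between the fingers and clamp_lid below 0.05 N and linear speed of clamp_lid above 0.4 m/s)).
It fails at once if the egg tray or a tube rack is moved by more than 20 mm (distance of any of egg_tray_mid, blue_rack_mid, yellow_rack_mid from where it was at the start of the episode above 0.02 m).
It also fails if it takes over 72 s, if anything falls off the work surface, if the arm or the gripper's body presses on something with over 40 N, if the wrist force passes 120 N, or if a joint passes its speed limit or range.

### The arm

A 7-joint arm with a two-finger parallel gripper is mounted at the origin on the work surface. World frame = base frame: x ahead of the robot, y to its left, z up, the work surface at z = 0. Lengths are in m, angles in rad, forces in N, time in s.
With the tool pointing down it reaches from about 0.4 to 0.875 m from the base axis. Payload 19.3 kg.
Tool frame: the origin (TCP) lies on the centre line of the jaws, within the pads' length; the fingertips stand 8 mm ahead of it and the grasp point (between the pads) lies 11 mm behind it (bot.tip_extent is the distance from the TCP to the fingertips, in m); x points along the fingers, y is the direction in which the jaws open and shut, and the axes are right-handed (so a half turn about x gives the same grasp; the last joint's range is limited). The gripper opens to 85 mm and grips with 20 to 120 N. Pads are 22 mm wide; open, the fingers measure 114 mm over their backs; the gripper's body (76 mm by 85 mm) begins 54 mm behind the grasp point. The pads swing forward as they close: fully open they stand 13 mm farther back than shut.
Start: joints at [1.152, 0.521, -0.036, 1.599, 0.021, 1.021, -0.113], TCP at [0.214, -0.587, 0.239] pointing down, gripper open.
Joint ranges: [-2.91, 2.91], [-0.3, 2.13], [-1.5, 1.42], [0.17, 2.43], [-1.26, 4.41], [0.16, 1.93], [-2.52, 2.52]. Speed limits (rad/s): [1.89, 1.89, 2.39, 2.39, 3.01, 3.01, 3.01].

### API

Orientations are given as [roll, pitch, yaw] about the fixed x, y, z axes, in that order (R = Rz(yaw) Ry(pitch) Rx(roll)).
In Python, from workcell import sensors, imaging, order, bot gives the robot as it stands.
- The arm moves only by the tool arm_command, never from a script. Its argument "commands" is a list of rows, each an object of numbers: "dx", "dy", "dz": the shift along the tool's x, y, z in cm; "twist": the turn about the tool's x in rad. A call has 1 to 12 rows; each row is the pose to reach, as a shift and turn from the pose measured when the call began, along the tool's axes at that moment; what a row does not reach only later rows make up. A row lasts 1/12 s, in which the tool goes at most 41.7 mm and 7.16 degrees, less where a joint would pass 70% of its speed; a pose out of reach is approached as far as the arm can. A call with a gripper value outside its range is refused whole. "grip" is the closure, from -1 (fully open) to 1 (shut), set as the call begins (left out, the last holds). The fingers move at their own pace and stop on an object; "squeeze" is the grip in N (left out, the last holds). Time passes only in rows, so rows that repeat a pose let the fingers close. It gives the time, the measured TCP pose, the force and the opening at its end, in the units of the state.
- sensors.observe(): the state, without advancing time (a new reading comes with each control period).
- imaging.grab_frame(name): name is "scene" or "top" or "wrist"; returns the picture (384x512x3 uint8, red, green, blue); there is no depth.
- imaging.camera_info(name): a dict with "fx", "fy", "cx", "cy" (pixels), "dist_coeffs" ([k1, k2, p1, p2, k3] as OpenCV has them; the pictures are not rectified), "origin" and "attitude" of the camera in the world. Camera axes: x right, y down, z forward; pixel columns grow to the right and rows downward; lengths in m; the calibration is good to about 2 mm. A picture is of the moment at which its call begins: read the wrist's pose just before it. camera_info takes no time and is no camera call; for the wrist camera it gives the pose at the moment of the call.
- order.job_done(): hands the job in, once; it reports no verdict.
The state is a dict: "clock": time; "qpos": joint angles; "qd": joint speeds; "joint_efforts": joint torques, N m; "position": TCP position; "tool_rot": TCP orientation; "force": force on the tool from outside, world axes, zero at the start; "moment": the same for the moment, N m; "grip_width": finger opening in m.
Only numpy, scipy, OpenCV 4.12 (cv2) and the standard library are available. Lean on these libraries where they do the work, as an engineer would, in place of code of your own. Each camera call takes 0.05 s, during which the arm holds its last target.

## Working session

There is one attempt and no reset: what is moved stays moved. The work goes in short steps, Python scripts to look and compute and a tool call to move; the robot and the scene stay as the last step left them, time stands still between calls to the robot, and variables do not carry over. Pictures are saved under pics/ and viewed, and the job is handed in when it is done.

Besides the shell and the picture viewer there is one more tool, called after "Request:" as name(argument=value, ...), one argument or row to a line, values as JSON. arm_command: Moves the arm, as the interface text tells. Its arguments: {"type":"object","properties":{"commands":{"type":"array"},"grip":{"type":"number"},"squeeze":{"type":"number"}},"required":["commands"]}

```bash
ls; mkdir -p pics
python3 - <<'E'
from workcell import sensors, imaging, order, bot
import cv2
print(sensors.observe())
for n in ["scene","top","wrist"]:
    print(n,imaging.camera_info(n))
    cv2.imwrite(f"pics/{n}0.png",cv2.cvtColor(imaging.grab_frame(n),cv2.COLOR_RGB2BGR))
print(bot.tip_extent)
E
```

```text
pics
{'clock': 0.0, 'qpos': array([ 1.15179529,  0.52202794, -0.03634168,  1.60002831,  0.02118802,
        1.02112179, -0.11279997]), 'qd': array([ 0.0001838 ,  0.00085455,  0.00021648, -0.00093965,  0.00135571,
        0.00149717,  0.00060757]), 'joint_efforts': array([ 3.54824188e-03, -9.27081513e+01,  1.98147006e+00, -3.69916248e+01,
        1.79073529e-02,  8.43625021e-03, -5.64990887e-05]), 'position': array([ 0.2134616 , -0.58704356,  0.23870963]), 'tool_rot': array([-1.51225656,  1.56959546,  1.97813368]), 'force': array([ 0.66210763, -0.44301571, -0.19461238]), 'moment': array([-0.01517984,  0.0104909 , -0.01184489]), 'grip_width': 0.08519448351136537}
scene {'fx': 490.690383987549, 'fy': 490.690383987549, 'cx': 253.22023932105373, 'cy': 178.4231097368833, 'dist_coeffs': array([-0.13021533,  0.        ,  0.        ,  0.        ,  0.        ]), 'origin': array([ 1.81267636, -0.47838596,  1.26976268]), 'attitude': array([-2.26835295,  0.01239856,  1.18750964])}
top {'fx': 379.5708092351597, 'fy': 379.5708092351597, 'cx': 253.405937391605, 'cy': 197.4701333994366, 'dist_coeffs': array([0.04131513, 0.        , 0.        , 0.        , 0.        ]), 'origin': array([ 0.30624128, -0.0077834 ,  1.25816664]), 'attitude': array([-2.96570938,  0.02511039, -1.56705388])}
wrist {'fx': 270.19637954095424, 'fy': 270.19637954095424, 'cx': 254.72771412033785, 'cy': 189.32525655886374, 'dist_coeffs': array([-0.04842294,  0.        ,  0.        ,  0.        ,  0.        ]), 'origin': array([ 0.28620509, -0.56136492,  0.37415924]), 'attitude': array([ 2.83741421e+00,  4.31328958e-04, -1.22285093e+00])}
0.008
```

View pics/scene0.png

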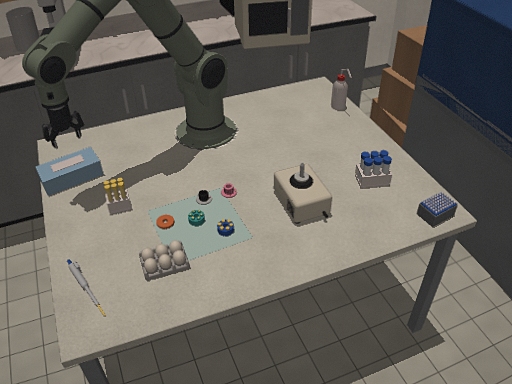

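View pics/top0.png

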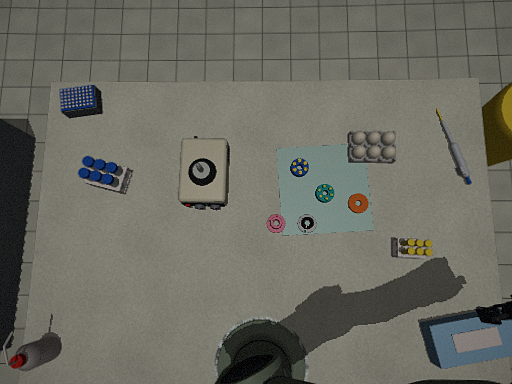

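View pics/wrist0.png

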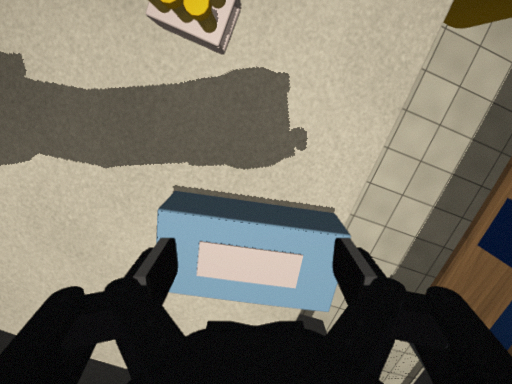

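```bash
cat > h.py <<'E'
from workcell import sensors, imaging, order, bot
import cv2, numpy as np
from scipy.spatial.transform import Rotation as Ro
def RR(a): return Ro.from_euler('xyz',a).as_matrix()
def K(i): return np.array([[i['fx'],0,i['cx']],[0,i['fy'],i['cy']],[0,0,1.]])
def p2w(i,u,v,z):
    q=cv2.undistortPoints(np.array([[[u,v]]],float),K(i),np.array(i['dist_coeffs']))[0,0]
    d=RR(i['attitude'])@np.array([q[0],q[1],1]); o=np.array(i['origin'])
    return o+d*(z-o[2])/d[2]
def w2p(i,P):
    R=RR(i['attitude']); P=np.atleast_2d(P)
    r=R.T; t=-r@np.array(i['origin'])
    return cv2.projectPoints(P.astype(float),cv2.Rodrigues(r)[0],t,K(i),np.array(i['dist_coeffs']))[0][:,0]
def grab(n,f):
    i=imaging.camera_info(n); s=sensors.observe(); im=cv2.cvtColor(imaging.grab_frame(n),cv2.COLOR_RGB2BGR)
    cv2.imwrite(f'pics/{f}.png',im); np.save(f'pics/{f}.npy',dict(i=i,s=s),allow_pickle=True); return im,i,s
def load(f):
    d=np.load(f'pics/{f}.npy',allow_pickle=True).item(); return cv2.imread(f'pics/{f}.png'),d['i'],d['s']
def crop(im,x0,y0,x1,y1,k,f):
    cv2.imwrite(f'pics/{f}.png',cv2.resize(im[y0:y1,x0:x1],None,fx=k,fy=k,interpolation=cv2.INTER_CUBIC))
def to_tool(P,s=None):
    "target TCP world position -> dx,dy,dz cm in tool axes now"
    s=s or sensors.observe()
    return np.round(RR(s['tool_rot']).T@(np.array(P)-s['position'])*100,2)
E
python3 - <<'E'
from h import *
i=imaging.camera_info('top'); im=cv2.imread('pics/top0.png')
crop(im,170,120,380,250,3.8,'top0c')
for n,u,v,z in [('carrier',299.5,167.5,.03),('ring',358,203,.012),('lid',307,223,.03),('tip',200,169,.187),('plate',203,172,.125),('lookC',325,193,.03),('lookL',276,223,.03),('egg',372,146,.05),('yrack',412,247,.12),('brack',102,172,.11)]:
    print(n,p2w(i,u,v,z).round(3))
s=sensors.observe(); print(RR(s['tool_rot']).round(3))
E
```

```text
carrier [ 0.625 -0.129  0.03 ]
ring [ 0.509 -0.32   0.012]
lid [ 0.44 -0.15  0.03]
tip [0.581 0.176 0.187]
plate [0.587 0.177 0.125]
lookC [ 0.539 -0.211  0.03 ]
lookL [ 0.44 -0.05  0.03]
egg [ 0.692 -0.364  0.05 ]
yrack [ 0.361 -0.443  0.12 ]
brack [0.591 0.495 0.11 ]
[[-0.     0.342 -0.94 ]
 [ 0.001 -0.94  -0.342]
 [-1.    -0.001  0.   ]]
```

View pics/top0c.png

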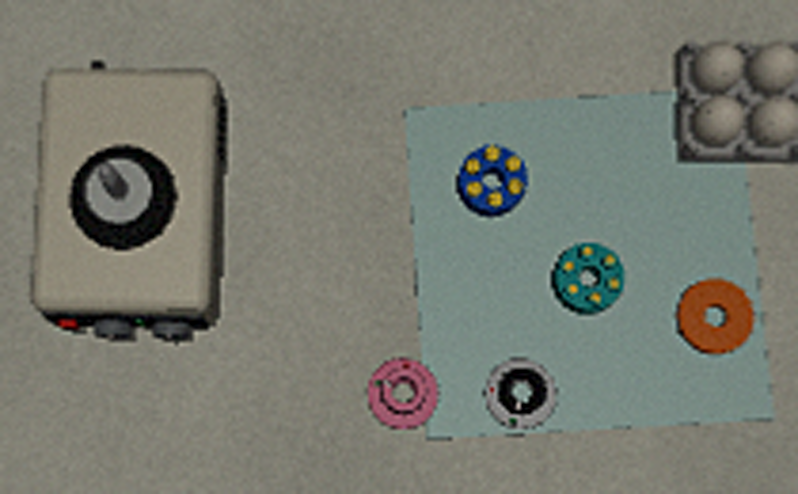

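Run:
```python
from h import *
print(to_tool([.54,-.20,.26]))
```

```text
[ -2.09 -25.23 -43.92]
```

Request:
arm_command(
  commands=[
    {"dx":-0.5,"dy":-1.5,"dz":-2.5,"twist":-0.06},
    {"dx":-2.1,"dy":-25.2,"dz":-43.9,"twist":-1.22},
    {"dx":-2.1,"dy":-25.2,"dz":-43.9,"twist":-1.22},
    {"dx":-2.1,"dy":-25.2,"dz":-43.9,"twist":-1.22},
    {"dx":-2.1,"dy":-25.2,"dz":-43.9,"twist":-1.22},
    {"dx":-2.1,"dy":-25.2,"dz":-43.9,"twist":-1.22},
    {"dx":-2.1,"dy":-25.2,"dz":-43.9,"twist":-1.22},
    {"dx":-2.1,"dy":-25.2,"dz":-43.9,"twist":-1.22},
    {"dx":-2.1,"dy":-25.2,"dz":-43.9,"twist":-1.22},
    {"dx":-2.1,"dy":-25.2,"dz":-43.9,"twist":-1.22},
    {"dx":-2.1,"dy":-25.2,"dz":-43.9,"twist":-1.22},
    {"dx":-2.1,"dy":-25.2,"dz":-43.9,"twist":-1.22},
  ],
)

```text
clock: 1.15
position: [0.5285, -0.2132, 0.2595]
tool_rot: [-2.593, 1.57, 2.12]
force: [0.5, -0.3, -0.4]
grip_width: 0.0858
```

Run:
```python
from h import *
s=sensors.observe(); print(s['position'],s['tool_rot'],s['qpos'].round(2),s['clock']); print(RR(s['tool_rot']).round(3)); print(to_tool([.54,-.20,.26]))
```

```text
[ 0.5285122  -0.21321433  0.25945128] [-2.59342416  1.56988053  2.11968513] [ 0.6   0.44 -0.44  1.71  0.21  1.04  0.09] 1.15
[[-0.     1.     0.001]
 [ 0.001  0.001 -1.   ]
 [-1.    -0.    -0.001]]
[-0.05  1.15 -1.32]
```

Request:
arm_command(
  commands=[
    {"dy":1.2,"dz":-1.3},
    {"dy":1.2,"dz":-1.3},
    {"dy":1.2,"dz":-1.3},
    {"dy":1.2,"dz":-1.3},
  ],
)

```text
validation failed for argument at $.co...
```

Run:
```python
from h import *
im,i,s=grab('wrist','w1'); cv2.imwrite('pics/w1b.png',cv2.resize(im,(800,600)))
print(s['position'],s['clock'])
for P in ([.625,-.129,.03],[.509,-.32,.012],[.44,-.15,.034]): print(w2p(i,P)*800/512)
```

```text
[ 0.5285122  -0.21321433  0.25945128] 1.15
[[513.86314907 154.39033058]]
[[377.73271214 355.9959254 ]]
[[290.56979407 180.65972835]]
```

View pics/w1b.png

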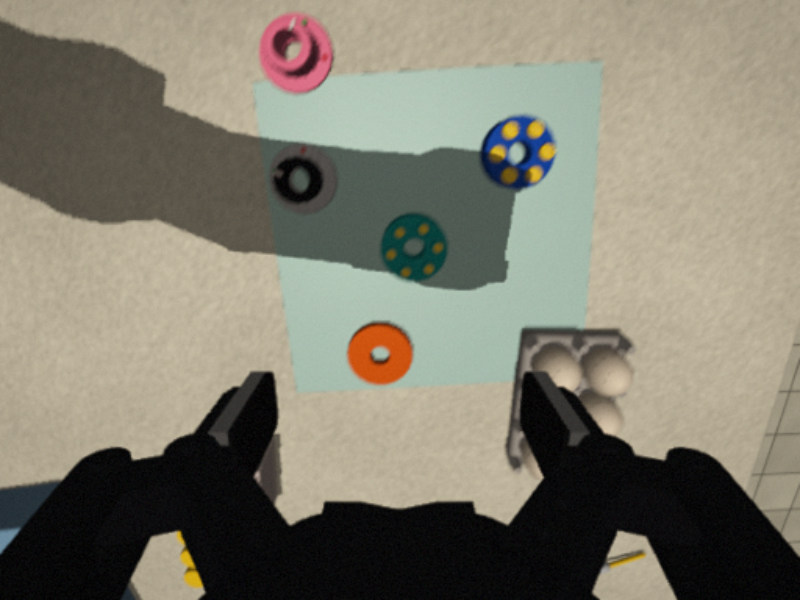

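```bash
cat >> h.py <<'E'
def circ(c,r,z,n=72):
    a=np.linspace(0,2*np.pi,n,endpoint=False); return np.c_[c[0]+r*np.cos(a),c[1]+r*np.sin(a),np.full(n,z)]
PARTS={'carrier':[(.030,0),(.030,.026),(.0265,.033)],'ring':[(.033,0),(.033,.012)],'knob':[(.019,.0065),(.019,.034)],'plate':[(.027,-.004),(.027,0)]}
def hull_cent(i,part,c,z0=0):
    P=np.vstack([circ(c,r,z+z0) for r,z in PARTS[part]]); h=cv2.convexHull(w2p(i,P).astype(np.float32))
    m=cv2.moments(h); return np.array([m['m10']/m['m00'],m['m01']/m['m00']]),m['m00'],h
def mask(im,part):
    hsv=cv2.cvtColor(im,cv2.COLOR_BGR2HSV); H,S,V=[hsv[...,k].astype(int) for k in range(3)]
    if part=='carrier': m=(H>105)&(H<128)&(S>130)&(V>25)
    if part=='ring': m=(H<14)&(S>180)&(V>60)
    if part=='knob': m=(V<28)
    return m.astype(np.uint8)
def locate(im,i,part,guess,z0=0,rad=None):
    from scipy.optimize import least_squares
    m=mask(im,part); g,a,h=hull_cent(i,part,guess,z0)
    R=rad or 1.6*np.sqrt(a/np.pi); yy,xx=np.mgrid[:384,:512]; m[(xx-g[0])**2+(yy-g[1])**2>R*R]=0
    n,lab,st,_=cv2.connectedComponentsWithStats(m); k=1+np.argmax(st[1:,4]); m=(lab==k).astype(np.uint8)
    cs=cv2.findContours(m,0,2)[0]; c=cv2.convexHull(max(cs,key=cv2.contourArea)); mo=cv2.moments(cv2.drawContours(np.zeros_like(m),[c],-1,1,-1),True)
    cen=np.array([mo['m10']/mo['m00'],mo['m01']/mo['m00']])
    r=least_squares(lambda x:hull_cent(i,part,x,z0)[0]-cen,guess[:2])
    return r.x,cen,mo['m00'],hull_cent(i,part,r.x,z0)[1]
E
python3 - <<'E'
from h import *
im,i,s=load('w1')
for p,g in (('carrier',[.625,-.129]),('ring',[.509,-.32])): print(p,locate(im,i,p,g))
im2,i2=cv2.imread('pics/top0.png'),imaging.camera_info('top')
for p,g in (('carrier',[.625,-.129]),('ring',[.509,-.32])): print(p,locate(im2,i2,p,g))
print(to_tool([.625,-.129,.14]))
E
```

```text
carrier (array([ 0.63091404, -0.12730226]), array([331.01375598,  97.20394737]), 1672.0, 1856.7050923905335)
ring (array([ 0.51041087, -0.31943602]), array([242.78082192, 225.70507655]), 1241.0, 1391.2140081190737)
carrier (array([ 0.63103653, -0.1290021 ]), array([299.08791209, 167.08058608]), 273.0, 280.34025194705464)
ring (array([ 0.51061715, -0.32120081]), array([357.86622074, 202.79598662]), 299.0, 333.5270665921271)
[12.05  9.16 -7.51]
```

Request:
arm_command(
  commands=[
    {"dx":4,"dy":3,"dz":-2.5,"twist":0},
    {"dx":8,"dy":6,"dz":-5,"twist":0},
    {"dx":11,"dy":8.8,"dz":-7,"twist":0},
    {"dx":13,"dy":9.7,"dz":-7.6,"twist":0},
    {"dx":14,"dy":9.7,"dz":-7.6,"twist":0},
    {"dx":14,"dy":9.7,"dz":-7.6,"twist":0},
    {"dx":14,"dy":9.7,"dz":-7.6,"twist":0},
  ],
)

```text
clock: 1.78
position: [0.6298, -0.1272, 0.119]
tool_rot: [-3.116, 1.566, 1.604]
force: [-0.1, -1.4, 0.6]
grip_width: 0.0851
```

Run:
```python
from h import *
im,i,s=grab('wrist','w2'); cv2.imwrite('pics/w2b.png',cv2.resize(im,(800,600)))
print(s['position'],s['qd'].round(3),s['tool_rot'],s['clock'])
print(locate(im,i,'carrier',[.631,-.128]))
for y in (-1,1):
  for f in (0.008,-.005): 
    P=s['position']+RR(s['tool_rot'])@np.array([f,y*.0428,0]); print(w2p(i,P)*800/512)
```

```text
[ 0.62984971 -0.12722456  0.11896538] [ 0.034 -0.056  0.001 -0.01  -0.004  0.013  0.009] [-3.11585904  1.56555098  1.60424906] 1.7833
(array([ 0.62933911, -0.12885176]), array([253.41004304, 192.87804878]), 3485.0, 3632.4565615666797)
[[283.78607008 374.32511149]]
[[274.38073502 391.92693981]]
[[508.936686   374.09737571]]
[[518.12899401 391.68109002]]
```

View pics/w2b.png

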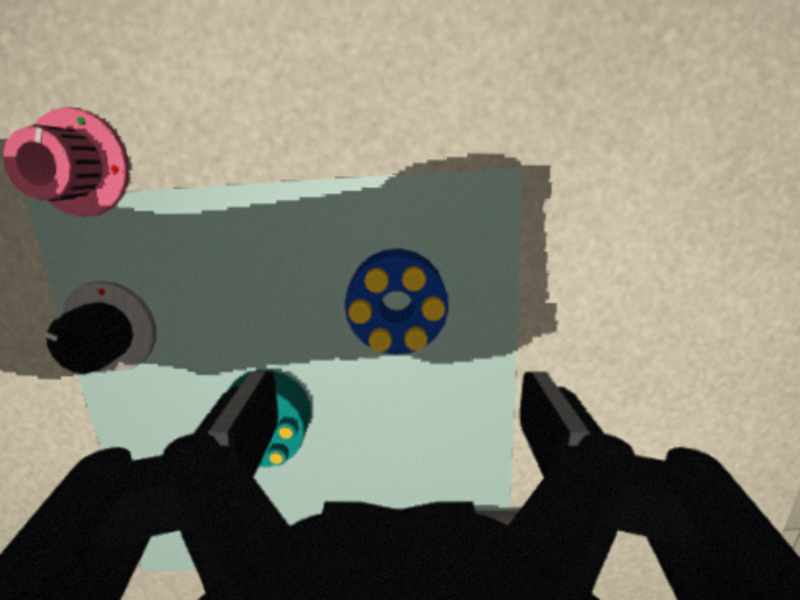

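Run:
```python
from h import *
s=sensors.observe(); print(s['position'],s['tool_rot']); print(to_tool([.630,-.129,.007]))
```

```text
[ 0.63016065 -0.128268    0.12049814] [2.72704412 1.56599605 1.16268175]
[11.35 -0.04  0.12]
```

Request:
arm_command(
  commands=[
    {"dx":3,"dy":0,"dz":0.1,"twist":0},
    {"dx":6,"dy":0,"dz":0.1,"twist":0},
    {"dx":8.5,"dy":0,"dz":0.1,"twist":0},
    {"dx":10.3,"dy":0,"dz":0.1,"twist":0},
    {"dx":11.1,"dy":0,"dz":0.1,"twist":0},
    {"dx":11.35,"dy":0,"dz":0.1,"twist":0},
    {"dx":11.35,"dy":0,"dz":0.1,"twist":0},
    {"dx":11.35,"dy":0,"dz":0.1,"twist":0},
  ],
)

```text
clock: 2.5
position: [0.6312, -0.1293, 0.0087]
tool_rot: [2.341, 1.565, 0.777]
force: [-0.1, 0.0, 0.0]
grip_width: 0.0852
```

Run:
```python
from h import *
im,i,s=grab('wrist','w3'); cv2.imwrite('pics/w3b.png',cv2.resize(im,(800,600)))
print(s['position'],s['tool_rot'],s['clock'],s['force'],to_tool([.630,-.129,.007]))
```

```text
[ 0.63120204 -0.1292929   0.00870859] [2.34148536 1.56519532 0.77660159] 2.5 [-0.1292322   0.03279894  0.02295083] [ 0.17 -0.12 -0.02]
```

View pics/w3b.png

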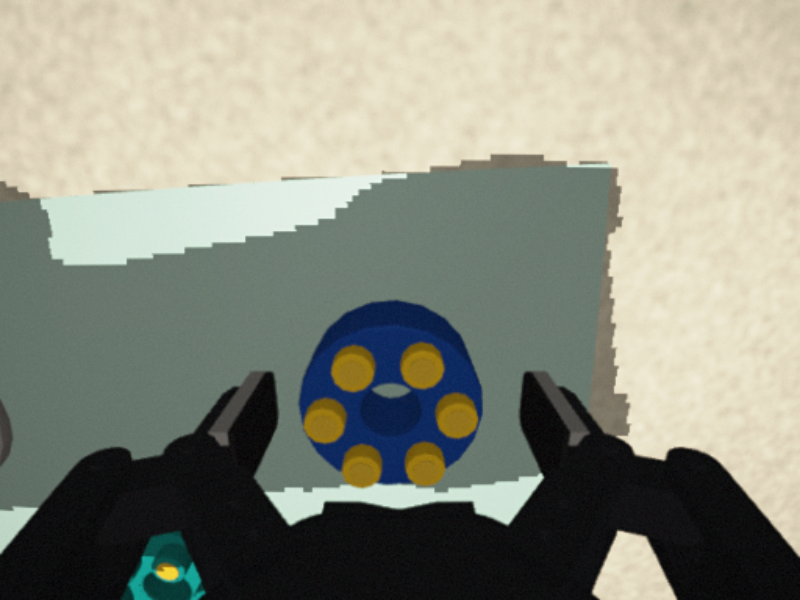

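Run:
```python
from h import *
im,i,s=load('w3'); print(locate(im,i,'carrier',[.630,-.129]), s['position'], i['origin'], sensors.observe()['position'])
```

```text
(array([ 0.62930123, -0.12759314]), array([249.93702112, 251.63530181]), 10702.0, 11571.269126191502) [ 0.63120204 -0.1292929   0.00870859] [ 0.63079164 -0.05344421  0.14438821] [ 0.63124369 -0.12922571  0.00871647]
```

Request:
arm_command(
  commands=[
    {"dx":0.1,"dy":-0.15,"dz":-0.1,"twist":0},
    {"dx":0.1,"dy":-0.15,"dz":-0.1,"twist":0},
    {"dx":0.1,"dy":-0.15,"dz":-0.1,"twist":0},
  ],
)

```text
clock: 2.8
position: [0.63, -0.1282, 0.0083]
tool_rot: [2.216, 1.565, 0.652]
force: [-0.5, 0.2, -0.2]
grip_width: 0.0855
```

Request:
arm_command(
  commands=[
    {"dx":0,"dy":0,"dz":0,"twist":0},
    {"dx":0,"dy":0,"dz":0,"twist":0},
    {"dx":0,"dy":0,"dz":0,"twist":0},
    {"dx":0,"dy":0,"dz":0,"twist":0},
    {"dx":0,"dy":0,"dz":0,"twist":0},
    {"dx":0,"dy":0,"dz":0,"twist":0},
  ],
  grip=1,
  squeeze=50,
)

```text
clock: 3.3
position: [0.6301, -0.1283, 0.0091]
tool_rot: [2.147, 1.565, 0.582]
force: [-4.3, 1.1, 13.5]
grip_width: 0.059
```

Run:
```python
from h import *
im,i,s=grab('wrist','w4'); cv2.imwrite('pics/w4b.png',cv2.resize(im,(800,600)))
print(s['position'],s['tool_rot'],s['clock'],s['force'],s['grip_width'],to_tool([.587,.177,.25]))
print(locate(im,i,'carrier',[.630,-.129]))
```

```text
[ 0.63014332 -0.12825101  0.00912802] [2.14670174 1.56457211 0.5820236 ] 3.3 [-4.29786535  1.11817221 13.46039414] 0.05896406551360696 [-24.01  -4.   -30.63]
(array([ 0.63050947, -0.12757763]), array([254.34383472, 252.90343087]), 10697.0, 11468.699690700974)
```

View pics/w4b.png

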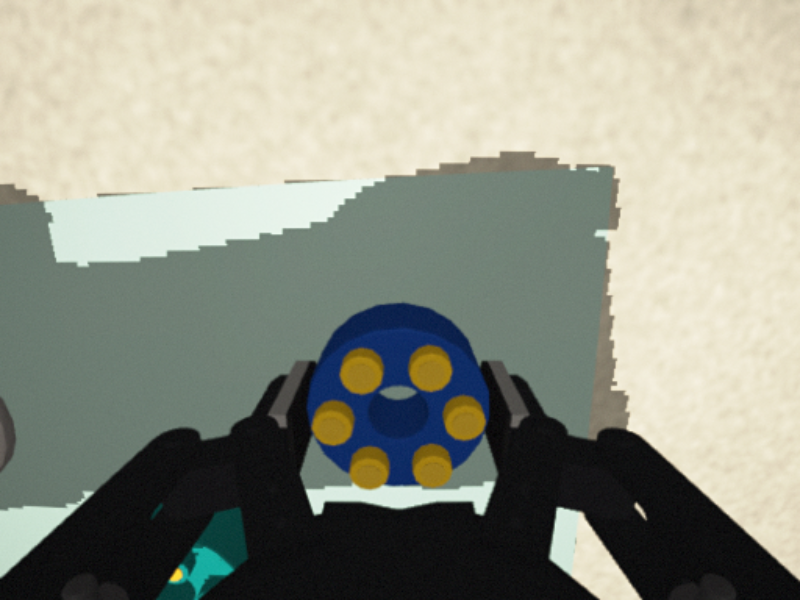

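Request:
arm_command(
  commands=[
    {"dx":-1,"dy":0,"dz":0,"twist":0},
    {"dx":-3,"dy":0,"dz":0,"twist":0},
    {"dx":-6,"dy":-0.5,"dz":-1,"twist":0},
    {"dx":-9,"dy":-1,"dz":-3,"twist":0},
    {"dx":-12,"dy":-1.6,"dz":-5.6,"twist":0},
    {"dx":-15,"dy":-2.2,"dz":-8.2,"twist":0},
    {"dx":-18,"dy":-2.8,"dz":-10.8,"twist":0},
    {"dx":-21,"dy":-3.4,"dz":-13.4,"twist":0},
    {"dx":-23,"dy":-4,"dz":-16.4,"twist":0},
    {"dx":-24,"dy":-4,"dz":-19,"twist":0},
    {"dx":-24,"dy":-4,"dz":-20.5,"twist":0},
    {"dx":-24,"dy":-4,"dz":-20.8,"twist":0},
  ],
)

```text
clock: 4.35
position: [0.5873, 0.0823, 0.2511]
tool_rot: [2.177, 1.562, 0.616]
force: [0.4, 1.1, -1.3]
grip_width: 0.0588
```

Request:
arm_command(
  commands=[
    {"dx":0,"dy":0,"dz":0,"twist":0},
    {"dx":0,"dy":0,"dz":0,"twist":0},
    {"dx":0,"dy":0,"dz":0,"twist":0},
  ],
)

```text
clock: 4.6
position: [0.5873, 0.0812, 0.2508]
tool_rot: [2.158, 1.563, 0.596]
force: [-0.5, -0.4, -0.4]
grip_width: 0.0587
```

Run:
```python
from h import *
im,i,s=grab('wrist','w5'); cv2.imwrite('pics/w5b.png',cv2.resize(im,(800,600)))
print(s['position'],s['tool_rot'],s['clock'],s['force'],s['grip_width'],s['qd'].round(3))
z=s['position'][2]-.0085
print(locate(im,i,'carrier',s['position'],z)); print(w2p(i,[.581,.176,.187]))
```

```text
[0.58727956 0.08117083 0.25084597] [2.15794696 1.56306404 0.59621511] 4.6 [-0.4535425  -0.38046775 -0.4033366 ] 0.05872710009146543 [ 0.005  0.005  0.002 -0.001  0.001 -0.002 -0.001]
(array([0.58770221, 0.08224055]), array([254.40312204, 252.85629139]), 10570.0, 11580.798861333053)
[[245.14459447  77.25757452]]
```

View pics/w5b.png

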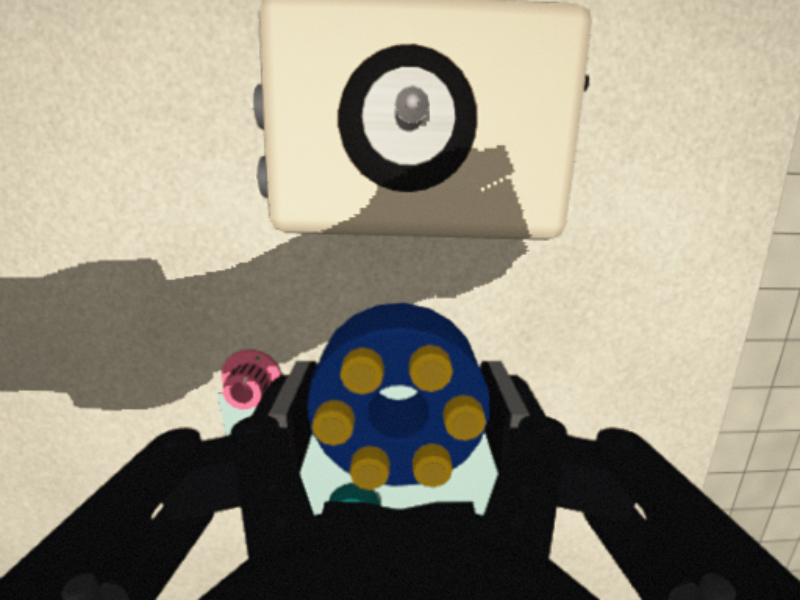

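Run:
```python
from h import *
im,i,s=load('w5')
crop(im,205,15,315,135,5,'w5c')
```

```text
(no output)
```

View pics/w5c.png

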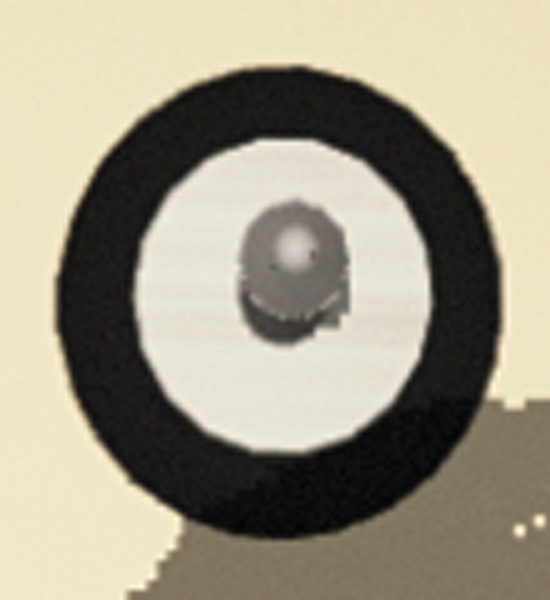

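Run:
```python
from h import *
im,i,s=load('w5')
print(p2w(i,263.8-.4,64.2-.4,.187),p2w(i,263.7-.4,66-.4,.176))
from scipy.optimize import least_squares
e=[((134+205*5)/5-.4,0,0),((432+1025)/5-.4,0,0)]
def f(c):
    q=w2p(i,circ(c,.027,.125)); return [q[:,0].min()-(134/5+205-.4),q[:,0].max()-(432/5+205-.4),q[:,1].min()-(137/5+15-.4),q[:,1].max()-(453/5+15-.4)]
r=least_squares(f,[.587,.177]); print(r.x,r.fun)
```

```text
[0.59346126 0.18477904 0.187     ] [0.59380227 0.18510067 0.176     ]
[0.59387616 0.18446793] [-0.081775    0.08260074 -0.16984075  0.19244806]
```

Run:
```python
from h import *
im=cv2.imread('pics/top0.png'); i=imaging.camera_info('top')
crop(im,180,145,230,195,12,'top0m')
print(w2p(i,[[.5938,.1846,.187],[.5938,.1846,.125],[.587,.177,.125]]), to_tool([.5938,.1846,.21]))
```

```text
[[197.1106052  164.71817989]
 [200.56140621 169.95228401]
 [202.9650258  172.09650197]] [  4.13   0.71 -10.33]
```

View pics/top0m.png

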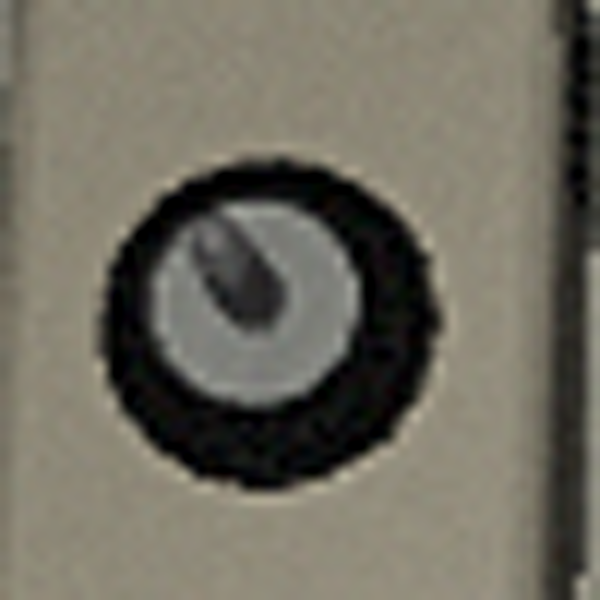

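Request:
arm_command(
  commands=[
    {"dx":0,"dy":0.1,"dz":-1,"twist":0},
    {"dx":0,"dy":0.2,"dz":-3.5,"twist":0},
    {"dx":0,"dy":0.4,"dz":-6.5,"twist":0},
    {"dx":1,"dy":0.6,"dz":-9,"twist":0},
    {"dx":2,"dy":0.67,"dz":-10,"twist":0},
    {"dx":3.2,"dy":0.67,"dz":-10.2,"twist":0},
    {"dx":4,"dy":0.67,"dz":-10.2,"twist":0},
    {"dx":4.5,"dy":0.67,"dz":-10.2,"twist":0},
    {"dx":4.6,"dy":0.67,"dz":-10.2,"twist":0},
    {"dx":4.6,"dy":0.67,"dz":-10.2,"twist":0},
  ],
)

```text
clock: 5.48
position: [0.5936, 0.1821, 0.2051]
tool_rot: [2.129, 1.564, 0.565]
force: [0.9, 0.8, -1.3]
grip_width: 0.0588
```

Run:
```python
from h import *
im,i,s=grab('wrist','w6'); cv2.imwrite('pics/w6b.png',cv2.resize(im,(800,600)))
im,i,_=grab('scene','s6'); crop(im,240,120,360,220,6,'s6c')
print(s['position'],s['tool_rot'],s['clock'],s['force'],s['grip_width'],s['qd'].round(3),to_tool([.5934,.1835,.17]))
```

```text
[0.59361001 0.18212907 0.20512346] [2.12859087 1.56358956 0.56504102] 5.4833 [ 0.88648709  0.83800566 -1.34862302] 0.05881770884313774 [-0.001 -0.012 -0.007 -0.01  -0.002  0.007  0.001] [ 3.58 -0.07 -0.07]
```

View pics/w6b.png

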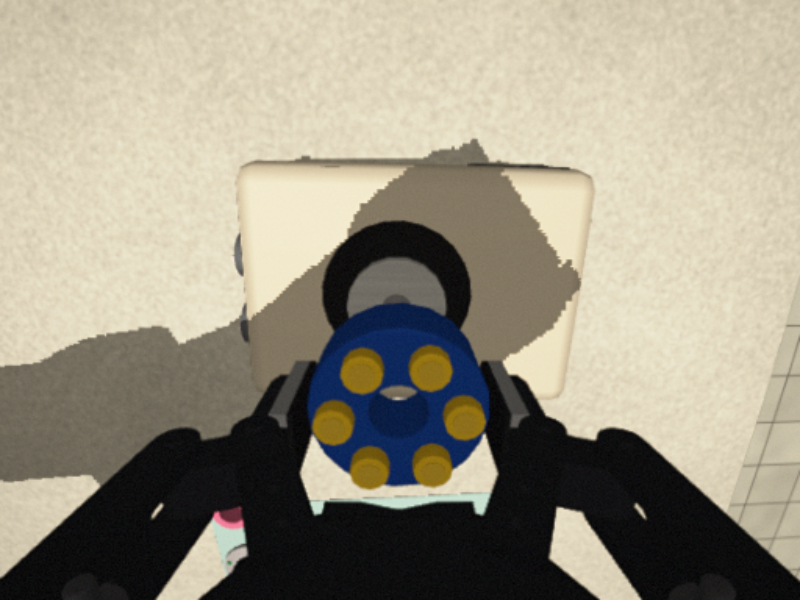

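View pics/s6c.png

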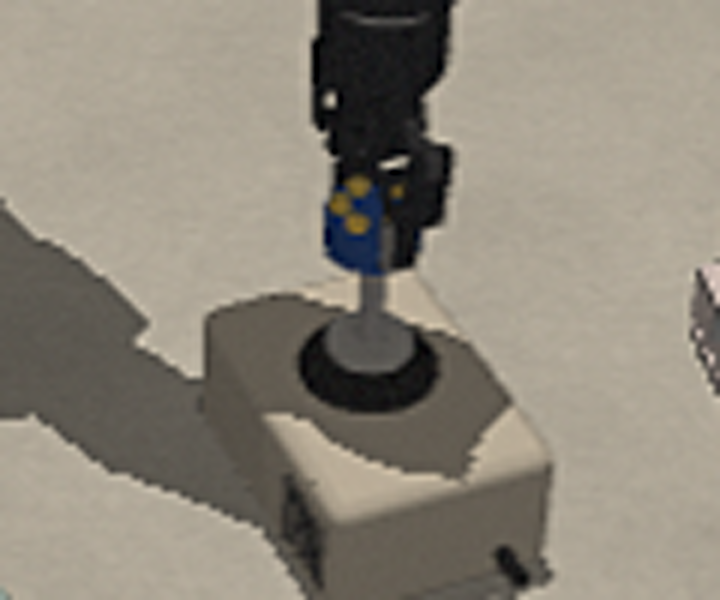

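Request:
arm_command(
  commands=[
    {"dx":0.3,"dy":0,"dz":-0.1,"twist":0},
    {"dx":0.7,"dy":0,"dz":-0.1,"twist":0},
    {"dx":1.1,"dy":0,"dz":-0.1,"twist":0},
    {"dx":1.5,"dy":0,"dz":-0.1,"twist":0},
    {"dx":1.8,"dy":0,"dz":-0.1,"twist":0},
    {"dx":2,"dy":0,"dz":-0.1,"twist":0},
    {"dx":2,"dy":0,"dz":-0.1,"twist":0},
  ],
)

```text
clock: 6.17
position: [0.5937, 0.1837, 0.1852]
tool_rot: [2.14, 1.563, 0.577]
force: [-0.3, -0.6, -1.2]
grip_width: 0.0587
```

```bash
cat > st.py <<'E'
from h import *
s=sensors.observe(); print(s['position'].round(4),s['clock'],'F',s['force'].round(1),'M',s['moment'].round(2),'g',round(s['grip_width'],4),'x-axis',RR(s['tool_rot'])[:,0].round(4),'j7',s['qpos'][6].round(2))
E
python3 st.py
```

```text
[0.5937 0.1837 0.1852] 6.1667 F [-0.3 -0.6 -1.2] M [ 0.03 -0.03 -0.03] g 0.0587 x-axis [ 0.0063  0.0041 -1.    ] j7 -0.64
```

Request:
arm_command(
  commands=[
    {"dx":0.3,"dy":0,"dz":0,"twist":0},
    {"dx":0.6,"dy":0,"dz":0,"twist":0},
    {"dx":0.9,"dy":0,"dz":0,"twist":0},
    {"dx":1.2,"dy":0,"dz":0,"twist":0},
    {"dx":1.5,"dy":0,"dz":0,"twist":0},
    {"dx":1.5,"dy":0,"dz":0,"twist":0},
  ],
)

```text
clock: 6.67
position: [0.5936, 0.1836, 0.1695]
tool_rot: [2.175, 1.564, 0.612]
force: [0.3, 0.2, -2.7]
grip_width: 0.0588
```

```bash
python3 st.py
```

```text
[0.5936 0.1836 0.1695] 6.6667 F [ 0.3  0.2 -2.7] M [ 0.04 -0.05 -0.03] g 0.0588 x-axis [ 0.0055  0.0039 -1.    ] j7 -0.65
```

Request:
arm_command(
  commands=[
    {"dx":0.4,"dy":0,"dz":0,"twist":0},
    {"dx":0.8,"dy":0,"dz":0,"twist":0},
    {"dx":1.2,"dy":0,"dz":0,"twist":0},
    {"dx":1.6,"dy":0,"dz":0,"twist":0},
    {"dx":2,"dy":0,"dz":0,"twist":0},
    {"dx":2.4,"dy":0,"dz":0,"twist":0},
    {"dx":2.8,"dy":0,"dz":0,"twist":0},
    {"dx":3.1,"dy":0,"dz":0,"twist":0},
    {"dx":3.2,"dy":0,"dz":0,"twist":0},
    {"dx":3.2,"dy":0,"dz":0,"twist":0},
  ],
)

```text
clock: 7.5
position: [0.5936, 0.1837, 0.1372]
tool_rot: [2.197, 1.564, 0.634]
force: [-0.2, -0.8, -0.7]
grip_width: 0.0587
```

```bash
python3 st.py
```

```text
[0.5936 0.1837 0.1372] 7.5 F [-0.2 -0.8 -0.7] M [ 0.    0.07 -0.06] g 0.0587 x-axis [ 0.0051  0.0038 -1.    ] j7 -0.67
```

Now the last few millimetres, to contact.

Request:
arm_command(
  commands=[
    {"dx":0.1,"dy":0,"dz":0,"twist":0},
    {"dx":0.2,"dy":0,"dz":0,"twist":0},
    {"dx":0.3,"dy":0,"dz":0,"twist":0},
    {"dx":0.4,"dy":0,"dz":0,"twist":0},
    {"dx":0.45,"dy":0,"dz":0,"twist":0},
    {"dx":0.45,"dy":0,"dz":0,"twist":0},
  ],
)

```text
clock: 8.0
position: [0.5938, 0.1838, 0.1341]
tool_rot: [2.102, 1.564, 0.539]
force: [-8.2, -3.2, 20.3]
grip_width: 0.0586
```

```bash
python3 st.py
```

```text
[0.5938 0.1838 0.1341] 8.0 F [-8.2 -3.2 20.3] M [-0.68  1.82  0.  ] g 0.0586 x-axis [ 0.006   0.0036 -1.    ] j7 -0.67
```

Request:
arm_command(
  commands=[
    {"dx":0,"dy":0,"dz":0,"twist":0},
    {"dx":0,"dy":0,"dz":0,"twist":0},
    {"dx":0,"dy":0,"dz":0,"twist":0},
    {"dx":0,"dy":0,"dz":0,"twist":0},
    {"dx":0,"dy":0,"dz":0,"twist":0},
  ],
  grip=-1,
)

```text
clock: 8.42
position: [0.5938, 0.1838, 0.134]
tool_rot: [2.105, 1.564, 0.542]
force: [0.1, 0.4, -0.1]
grip_width: 0.0856
```

Request:
arm_command(
  commands=[
    {"dx":-0.5,"dy":0,"dz":0,"twist":0},
    {"dx":-2,"dy":0,"dz":0,"twist":0},
    {"dx":-4,"dy":0,"dz":0,"twist":0},
    {"dx":-7,"dy":0,"dz":0,"twist":0},
    {"dx":-10,"dy":0,"dz":0,"twist":0},
    {"dx":-12,"dy":0,"dz":3,"twist":0},
    {"dx":-12.5,"dy":0,"dz":6,"twist":0},
    {"dx":-13,"dy":0,"dz":8,"twist":0},
    {"dx":-13,"dy":0,"dz":9,"twist":0},
    {"dx":-13,"dy":0,"dz":9,"twist":0},
  ],
)

```text
clock: 9.25
position: [0.594, 0.0908, 0.264]
tool_rot: [1.963, 1.564, 0.397]
force: [0.9, 0.3, 0.4]
grip_width: 0.0856
```

```bash
python3 st.py
python3 - <<'E'
from h import *
im,i,s=grab('wrist','w7'); cv2.imwrite('pics/w7b.png',cv2.resize(im,(800,600)))
print(s['position'],locate(im,i,'carrier',[.5938,.1846],.125), to_tool([.510,-.28,.14]))
E
```

```text
[0.594  0.0908 0.264 ] 9.25 F [0.9 0.3 0.4] M [ 0.01 -0.05 -0.01] g 0.0856 x-axis [ 0.0064  0.0027 -1.    ] j7 -0.45
[0.59397376 0.0908062  0.26397437] (array([0.59434162, 0.18359732]), array([253.85225583,  84.25210709]), 4034.0, 3968.9248096027004) [12.18 -8.68 37.27]
```

View pics/w7b.png

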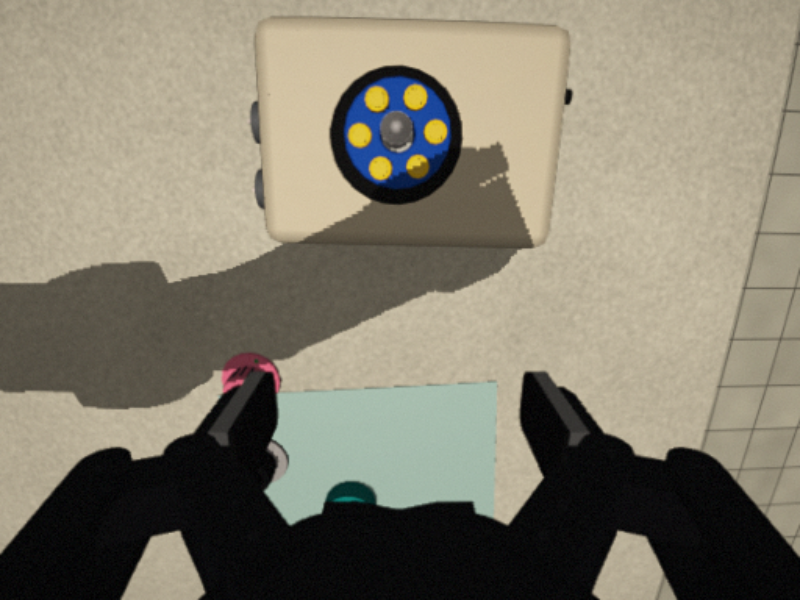

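Request:
arm_command(
  commands=[
    {"dx":0.5,"dy":-0.4,"dz":2,"twist":0},
    {"dx":1,"dy":-1.2,"dz":5.5,"twist":0},
    {"dx":2,"dy":-2,"dz":9.3,"twist":0},
    {"dx":3,"dy":-2.8,"dz":13.2,"twist":0},
    {"dx":4,"dy":-3.6,"dz":17,"twist":0},
    {"dx":5,"dy":-4.4,"dz":20.9,"twist":0},
    {"dx":6.5,"dy":-5.2,"dz":24.7,"twist":0},
    {"dx":8,"dy":-6,"dz":28.5,"twist":0},
    {"dx":9.5,"dy":-6.8,"dz":32.3,"twist":0},
    {"dx":11,"dy":-7.6,"dz":36,"twist":0},
    {"dx":12.3,"dy":-8.3,"dz":39.5,"twist":0},
    {"dx":13,"dy":-8.7,"dz":41.2,"twist":0},
  ],
)

```text
clock: 10.3
position: [0.5088, -0.3221, 0.1295]
tool_rot: [2.357, 1.565, 0.791]
force: [-0.3, 0.0, 0.3]
grip_width: 0.0855
```

Request:
arm_command(
  commands=[
    {"dx":0,"dy":0,"dz":0,"twist":0},
    {"dx":0,"dy":0,"dz":0,"twist":0},
    {"dx":0,"dy":0,"dz":0,"twist":0},
  ],
)

```text
clock: 10.55
position: [0.5098, -0.3201, 0.1294]
tool_rot: [2.454, 1.564, 0.89]
force: [0.6, -0.1, -0.2]
grip_width: 0.085
```

```bash
python3 st.py
python3 - <<'E'
from h import *
im,i,s=grab('wrist','w8'); cv2.imwrite('pics/w8b.png',cv2.resize(im,(800,600)))
r=locate(im,i,'ring',[.5104,-.3195]);print(r); print(to_tool([*r[0],.004]))
E
```

```text
[ 0.5098 -0.3201  0.1294] 10.55 F [ 0.6 -0.1 -0.2] M [0.04 0.02 0.01] g 0.085 x-axis [ 0.0042  0.0051 -1.    ] j7 0.22
(array([ 0.50929849, -0.3206293 ]), array([252.95633971, 185.22966507]), 3344.0, 3520.891076998203)
[12.58 -0.13  0.12]
```

View pics/w8b.png

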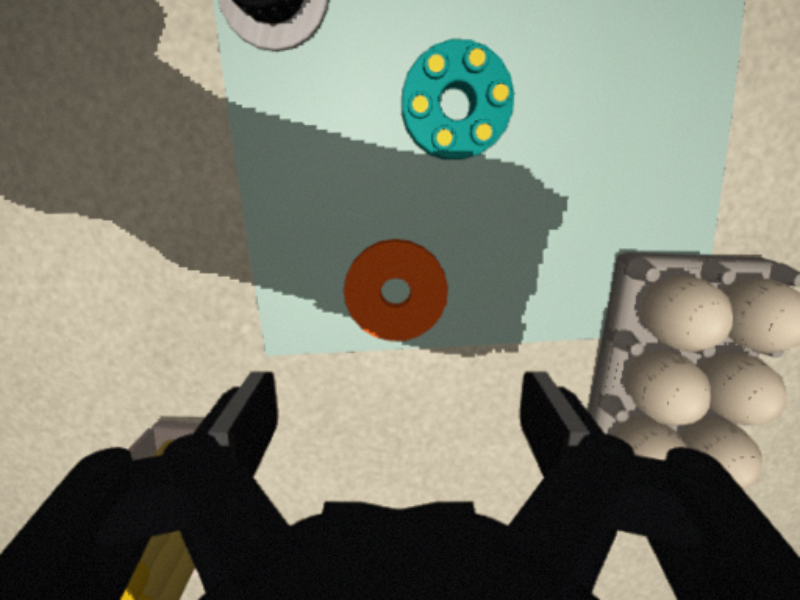

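Request:
arm_command(
  commands=[
    {"dx":3,"dy":0,"dz":0.1,"twist":0},
    {"dx":6.5,"dy":-0.1,"dz":0.1,"twist":0},
    {"dx":9.5,"dy":-0.1,"dz":0.1,"twist":0},
    {"dx":11.3,"dy":-0.1,"dz":0.1,"twist":0},
    {"dx":12,"dy":-0.1,"dz":0.1,"twist":0},
    {"dx":12.2,"dy":-0.1,"dz":0.1,"twist":0},
    {"dx":12.2,"dy":-0.1,"dz":0.1,"twist":0},
    {"dx":12.2,"dy":-0.1,"dz":0.1,"twist":0},
  ],
)

```text
clock: 11.27
position: [0.5106, -0.3204, 0.0093]
tool_rot: [2.116, 1.563, 0.553]
force: [0.8, 0.2, 0.4]
grip_width: 0.0856
```

```bash
python3 st.py
python3 - <<'E'
from h import *
im,i,s=grab('wrist','w9'); cv2.imwrite('pics/w9b.png',cv2.resize(im,(800,600)))
r=locate(im,i,'ring',[.5104,-.3195]);print(r); print(to_tool([*r[0],.006]))
E
```

```text
[ 0.5106 -0.3204  0.0093] 11.2667 F [0.8 0.2 0.4] M [ 0.02 -0.01  0.01] g 0.0856 x-axis [ 0.0064  0.0039 -1.    ] j7 0.16
(array([ 0.50918381, -0.32102286]), array([251.08869113, 243.32246775]), 10001.0, 10418.656208910863)
[ 0.33 -0.13  0.04]
```

View pics/w9b.png

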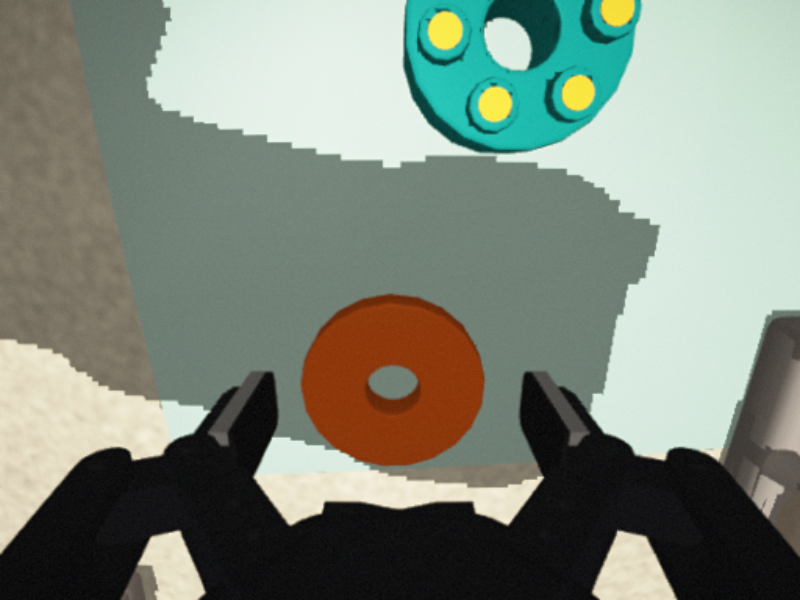

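Request:
arm_command(
  commands=[
    {"dx":0.3,"dy":-0.13,"dz":0.05,"twist":0},
    {"dx":0.4,"dy":-0.13,"dz":0.05,"twist":0},
    {"dx":0.4,"dy":-0.13,"dz":0.05,"twist":0},
  ],
)

```text
clock: 11.57
position: [0.5092, -0.3213, 0.0056]
tool_rot: [2.026, 1.563, 0.462]
force: [0.5, 0.1, -0.5]
grip_width: 0.0853
```

Request:
arm_command(
  commands=[
    {"dx":0,"dy":0,"dz":0,"twist":0},
    {"dx":0,"dy":0,"dz":0,"twist":0},
    {"dx":0,"dy":0,"dz":0,"twist":0},
    {"dx":0,"dy":0,"dz":0,"twist":0},
    {"dx":0,"dy":0,"dz":0,"twist":0},
    {"dx":0,"dy":0,"dz":0,"twist":0},
  ],
  grip=1,
  squeeze=50,
)

```text
clock: 12.07
position: [0.5093, -0.3215, 0.0066]
tool_rot: [1.961, 1.563, 0.397]
force: [-4.4, 3.0, 17.3]
grip_width: 0.0639
```

```bash
python3 st.py
python3 - <<'E'
from h import *
im,i,s=grab('wrist','w10'); cv2.imwrite('pics/w10b.png',cv2.resize(im,(800,600)))
r=locate(im,i,'ring',[.5104,-.3195]);print(r); print(to_tool([.594,.09,.26]))
E
```

```text
[ 0.5093 -0.3215  0.0066] 12.0667 F [-4.4  3.  17.3] M [ 0.55  1.32 -0.19] g 0.0639 x-axis [ 0.007   0.0029 -1.    ] j7 0.16
(array([ 0.50990634, -0.32097021]), array([254.60669295, 243.80257717]), 10399.0, 10815.813587249955)
[-25.17   8.91 -41.17]
```

View pics/w10b.png

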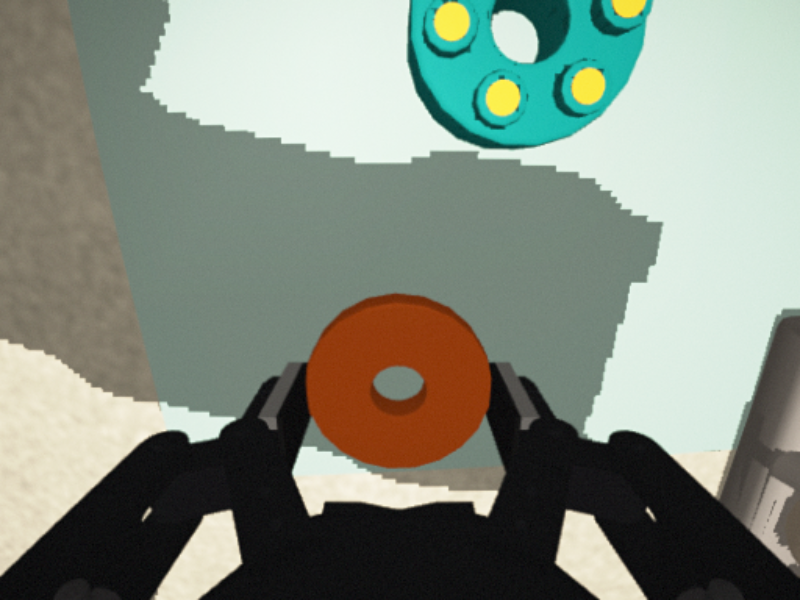

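Request:
arm_command(
  commands=[
    {"dx":-1,"dy":0,"dz":0,"twist":0},
    {"dx":-3.5,"dy":0,"dz":0,"twist":0},
    {"dx":-7,"dy":0,"dz":0,"twist":0},
    {"dx":-10.5,"dy":0.5,"dz":-1.5,"twist":0},
    {"dx":-13,"dy":1,"dz":-4.5,"twist":0},
    {"dx":-15,"dy":1.8,"dz":-8,"twist":0},
    {"dx":-17,"dy":2.5,"dz":-11.5,"twist":0},
    {"dx":-19,"dy":3.2,"dz":-15,"twist":0},
    {"dx":-21,"dy":4,"dz":-18.4,"twist":0},
    {"dx":-22.4,"dy":5,"dz":-21.8,"twist":0},
    {"dx":-23,"dy":6,"dz":-25.4,"twist":0},
    {"dx":-23,"dy":7,"dz":-29,"twist":0},
  ],
)

```text
clock: 13.12
position: [0.5765, -0.0301, 0.2403]
tool_rot: [1.811, 1.561, 0.246]
force: [1.0, -1.0, -1.1]
grip_width: 0.0636
```

```bash
python3 st.py
python3 - <<'E'
from h import *
print(to_tool([.5938,.184,.225]))
E
```

```text
[ 0.5765 -0.0301  0.2403] 13.1167 F [ 1.  -1.  -1.1] M [ 0.02  0.02 -0.04] g 0.0636 x-axis [ 0.0099  0.0025 -0.9999] j7 -0.25
[  1.6    1.84 -21.39]
```

Request:
arm_command(
  commands=[
    {"dx":0,"dy":0.3,"dz":-3.2,"twist":0},
    {"dx":0,"dy":0.6,"dz":-6.6,"twist":0},
    {"dx":0.3,"dy":0.9,"dz":-10,"twist":0},
    {"dx":0.6,"dy":1.2,"dz":-13.4,"twist":0},
    {"dx":0.9,"dy":1.5,"dz":-16.5,"twist":0},
    {"dx":1.2,"dy":1.7,"dz":-19,"twist":0},
    {"dx":1.4,"dy":1.8,"dz":-20.7,"twist":0},
    {"dx":1.6,"dy":1.8,"dz":-21.3,"twist":0},
    {"dx":1.6,"dy":1.8,"dz":-21.4,"twist":0},
    {"dx":1.6,"dy":1.8,"dz":-21.4,"twist":0},
    {"dx":1.6,"dy":1.8,"dz":-21.4,"twist":0},
  ],
)

```text
clock: 14.03
position: [0.5937, 0.1826, 0.2252]
tool_rot: [1.745, 1.56, 0.179]
force: [-0.9, -0.8, -0.9]
grip_width: 0.0636
```

```bash
python3 st.py
python3 - <<'E'
from h import *
im,i,s=grab('wrist','w11'); cv2.imwrite('pics/w11b.png',cv2.resize(im,(800,600)))
print(locate(im,i,'ring',s['position'],s['position'][2]-.0066)); print(to_tool([.5938,.184,.19]))
E
```

```text
[0.5937 0.1826 0.2252] 14.0333 F [-0.9 -0.8 -0.9] M [-0.04 -0.02  0.02] g 0.0636 x-axis [ 0.0101  0.0018 -0.9999] j7 -0.62
(array([0.59429731, 0.18325836]), array([254.63852856, 243.417909  ]), 10330.0, 10816.57244397176)
[ 3.53 -0.03 -0.14]
```

View pics/w11b.png

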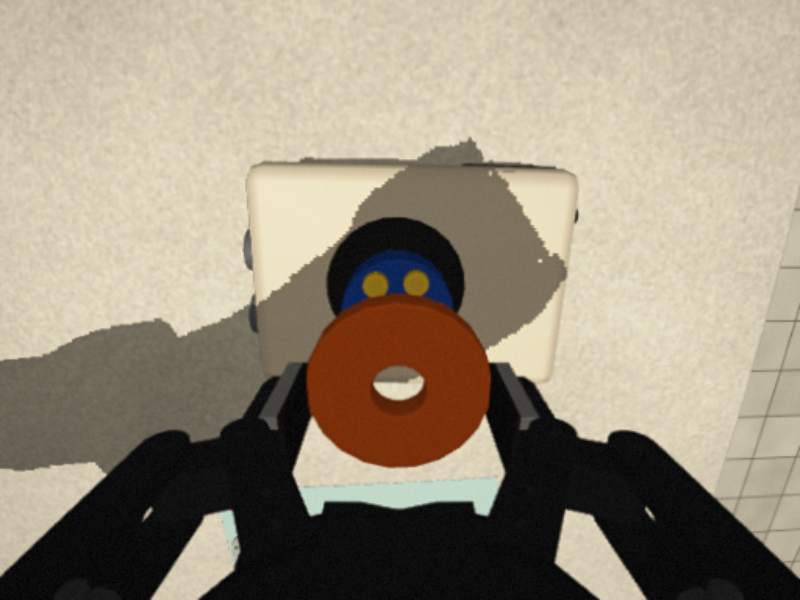

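Request:
arm_command(
  commands=[
    {"dx":0.4,"dy":0,"dz":-0.1,"twist":0},
    {"dx":1,"dy":0,"dz":-0.14,"twist":0},
    {"dx":1.6,"dy":0,"dz":-0.14,"twist":0},
    {"dx":2.2,"dy":0,"dz":-0.14,"twist":0},
    {"dx":2.8,"dy":0,"dz":-0.14,"twist":0},
    {"dx":3.3,"dy":0,"dz":-0.14,"twist":0},
    {"dx":3.6,"dy":0,"dz":-0.14,"twist":0},
    {"dx":3.7,"dy":0,"dz":-0.14,"twist":0},
    {"dx":3.7,"dy":0,"dz":-0.14,"twist":0},
  ],
)

```text
clock: 14.83
position: [0.594, 0.184, 0.188]
tool_rot: [1.75, 1.561, 0.183]
force: [-0.7, 0.2, -0.1]
grip_width: 0.0637
```

```bash
python3 st.py
```

```text
[0.594 0.184 0.188] 14.8333 F [-0.7  0.2 -0.1] M [ 0.03  0.01 -0.02] g 0.0637 x-axis [ 0.0099  0.0018 -0.9999] j7 -0.65
```

Request:
arm_command(
  commands=[
    {"dx":0.3,"dy":0,"dz":0,"twist":0},
    {"dx":0.6,"dy":0,"dz":0,"twist":0},
    {"dx":0.9,"dy":0,"dz":0,"twist":0},
    {"dx":1.2,"dy":0,"dz":0,"twist":0},
    {"dx":1.5,"dy":0,"dz":0,"twist":0},
    {"dx":1.8,"dy":0,"dz":0,"twist":0},
    {"dx":1.9,"dy":0,"dz":0,"twist":0},
    {"dx":1.9,"dy":0,"dz":0,"twist":0},
  ],
)

```text
clock: 15.5
position: [0.5941, 0.184, 0.1687]
tool_rot: [1.744, 1.561, 0.178]
force: [0.1, -0.3, -1.4]
grip_width: 0.0636
```

```bash
python3 st.py
```

```text
[0.5941 0.184  0.1687] 15.5 F [ 0.1 -0.3 -1.4] M [-0.01 -0.01 -0.05] g 0.0636 x-axis [ 0.0095  0.0017 -1.    ] j7 -0.66
```

Request:
arm_command(
  commands=[
    {"dx":0.1,"dy":0,"dz":0,"twist":0},
    {"dx":0.2,"dy":0,"dz":0,"twist":0},
    {"dx":0.3,"dy":0,"dz":0,"twist":0},
    {"dx":0.4,"dy":0,"dz":0,"twist":0},
    {"dx":0.5,"dy":0,"dz":0,"twist":0},
    {"dx":0.5,"dy":0,"dz":0,"twist":0},
  ],
)

```text
clock: 16.0
position: [0.5942, 0.1841, 0.1647]
tool_rot: [1.718, 1.561, 0.152]
force: [-5.6, -2.8, 16.5]
grip_width: 0.0636
```

```bash
python3 st.py
```

```text
[0.5942 0.1841 0.1647] 16.0 F [-5.6 -2.8 16.5] M [-0.52  1.54  0.03] g 0.0636 x-axis [ 0.0102  0.0016 -0.9999] j7 -0.66
```

Request:
arm_command(
  commands=[
    {"dx":0,"dy":0,"dz":0,"twist":0},
    {"dx":0,"dy":0,"dz":0,"twist":0},
    {"dx":0,"dy":0,"dz":0,"twist":0},
    {"dx":0,"dy":0,"dz":0,"twist":0},
    {"dx":0,"dy":0,"dz":0,"twist":0},
  ],
  grip=-1,
)

```text
clock: 16.42
position: [0.5942, 0.1841, 0.1646]
tool_rot: [1.719, 1.561, 0.153]
force: [-0.1, -0.8, 0.2]
grip_width: 0.0854
```

Request:
arm_command(
  commands=[
    {"dx":-0.5,"dy":0,"dz":0,"twist":0},
    {"dx":-2,"dy":0,"dz":0,"twist":0},
    {"dx":-4,"dy":0,"dz":0,"twist":0},
    {"dx":-6.5,"dy":0,"dz":1,"twist":0},
    {"dx":-8,"dy":0,"dz":4,"twist":0},
    {"dx":-9,"dy":0,"dz":7,"twist":0},
    {"dx":-9.5,"dy":0,"dz":9,"twist":0},
    {"dx":-9.5,"dy":0,"dz":9.5,"twist":0},
    {"dx":-9.5,"dy":0,"dz":9.5,"twist":0},
  ],
)

```text
clock: 17.17
position: [0.5939, 0.0872, 0.2599]
tool_rot: [1.665, 1.56, 0.096]
force: [0.1, 1.4, 0.3]
grip_width: 0.0854
```

```bash
python3 st.py
python3 - <<'E'
from h import *
im,i,s=grab('wrist','w12'); cv2.imwrite('pics/w12b.png',cv2.resize(im,(800,600)))
print(s['position'],locate(im,i,'ring',[.5938,.1846],.158), to_tool([.440,-.15,.15]))
E
```

```text
[0.5939 0.0872 0.2599] 17.1667 F [0.1 1.4 0.3] M [ 0.01 -0.01 -0.  ] g 0.0854 x-axis [ 0.0107  0.001  -0.9999] j7 -0.45
[0.59389701 0.08719488 0.25994518] (array([0.59469599, 0.18462819]), array([253.63514902,  75.0789654 ]), 5838.0, 5971.172108113358) [ 10.76 -15.56  23.85]
```

View pics/w12b.png

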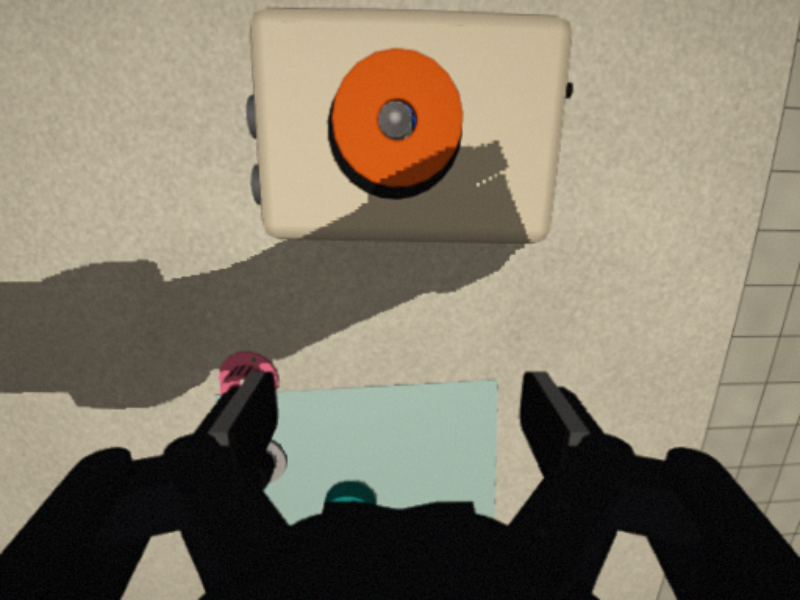

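Request:
arm_command(
  commands=[
    {"dx":0.5,"dy":-1,"dz":1.5,"twist":0},
    {"dx":1.5,"dy":-3,"dz":4,"twist":0},
    {"dx":3,"dy":-5,"dz":7,"twist":0},
    {"dx":4.5,"dy":-7,"dz":10,"twist":0},
    {"dx":6,"dy":-9,"dz":13,"twist":0},
    {"dx":7.5,"dy":-11,"dz":16,"twist":0},
    {"dx":9,"dy":-13,"dz":19,"twist":0},
    {"dx":10,"dy":-14.5,"dz":21.5,"twist":0},
    {"dx":10.8,"dy":-15.4,"dz":23.3,"twist":0},
    {"dx":10.8,"dy":-15.5,"dz":23.9,"twist":0},
    {"dx":10.8,"dy":-15.5,"dz":23.9,"twist":0},
    {"dx":10.8,"dy":-15.5,"dz":23.9,"twist":0},
  ],
)

```text
clock: 18.22
position: [0.4414, -0.1492, 0.1498]
tool_rot: [1.792, 1.56, 0.226]
force: [0.8, -0.3, 0.0]
grip_width: 0.0851
```

```bash
python3 st.py
python3 - <<'E'
from h import *
im,i,s=grab('wrist','w13'); cv2.imwrite('pics/w13b.png',cv2.resize(im,(800,600)))
c=(w2p(i,[.44,-.15,.02])[0]).astype(int); print(c); x0,y0=max(c[0]-60,0),max(c[1]-60,0)
crop(im,x0,y0,x0+120,y0+120,5,'w13c'); print(x0,y0)
E
```

```text
[ 0.4414 -0.1492  0.1498] 18.2167 F [ 0.8 -0.3  0. ] M [ 0.07 -0.02 -0.01] g 0.0851 x-axis [ 0.0106  0.0024 -0.9999] j7 -0.05
[251 183]
191 123
```

View pics/w13b.png

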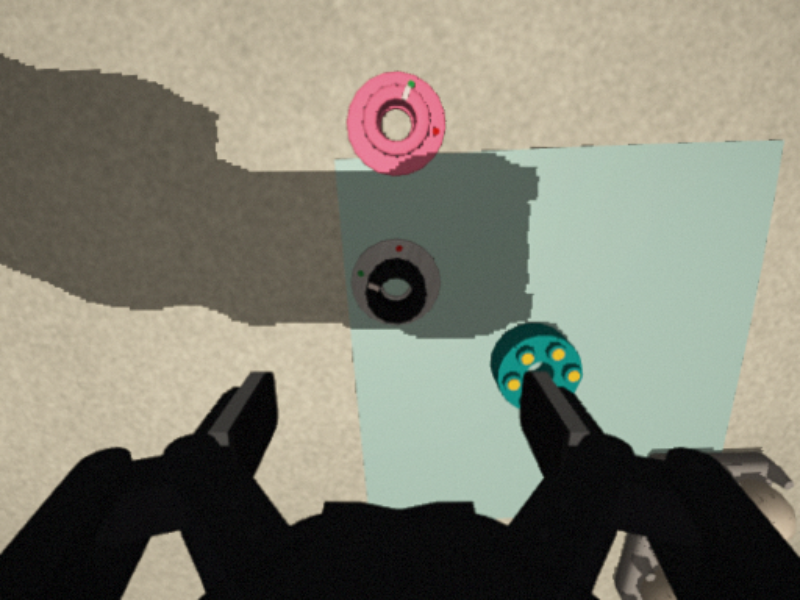

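View pics/w13c.png

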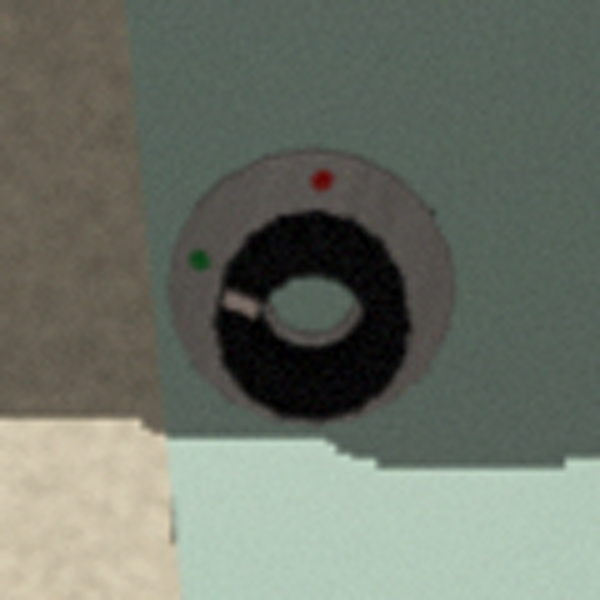

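Run:
```python
from h import *
from scipy.optimize import least_squares
im,i,s=load('w13')
def ext(parts,c):
    q=w2p(i,np.vstack([circ(c,r,z) for r,z in parts])); return np.array([q[:,0].min(),q[:,0].max(),q[:,1].min(),q[:,1].max()])
def fit(parts,e):
    e=np.array(e)/5-.4+[191,191,123,123]
    r=least_squares(lambda c:(ext(parts,c)-e)[~np.isnan(e)],[.44,-.15]); return r.x.round(4),r.fun.round(2)
print(fit(PARTS['knob'],[217,409,212,419]))
print(fit([(.031,.006)],[168,456,148,np.nan]))
r,_=fit(PARTS['knob'],[217,409,212,419]); print(r,to_tool([*r,.018]))
print(locate(im,i,'knob',[.44,-.15],rad=30))
```

```text
(array([ 0.4419, -0.1514]), array([-0.3 ,  0.3 , -0.93,  0.94]))
(array([ 0.4419, -0.1509]), array([-0.09,  0.09,  0.01]))
[ 0.4419 -0.1514] [13.19 -0.11  0.28]
(array([ 0.4419    , -0.15115266]), array([253.10292953, 185.80364212]), 1263.0, 1334.0655815011123)
```

Request:
arm_command(
  commands=[
    {"dx":3,"dy":0,"dz":0.1,"twist":0},
    {"dx":6.5,"dy":0,"dz":0.2,"twist":0},
    {"dx":9.5,"dy":-0.1,"dz":0.25,"twist":0},
    {"dx":11.8,"dy":-0.1,"dz":0.25,"twist":0},
    {"dx":12.8,"dy":-0.1,"dz":0.25,"twist":0},
    {"dx":13.1,"dy":-0.1,"dz":0.25,"twist":0},
    {"dx":13.1,"dy":-0.1,"dz":0.25,"twist":0},
    {"dx":13.1,"dy":-0.1,"dz":0.25,"twist":0},
  ],
)

```text
clock: 18.93
position: [0.4429, -0.1508, 0.02]
tool_rot: [1.733, 1.558, 0.168]
force: [0.2, 0.4, 0.3]
grip_width: 0.085
```

```bash
python3 st.py
python3 - <<'E'
from h import *
im,i,s=grab('wrist','w14'); cv2.imwrite('pics/w14b.png',cv2.resize(im,(800,600)))
print(to_tool([.4419,-.1511,.0175]))
E
```

```text
[ 0.4429 -0.1508  0.02  ] 18.9333 F [0.2 0.4 0.3] M [0.01 0.01 0.04] g 0.085 x-axis [ 0.0124  0.0021 -0.9999] j7 -0.2
[ 0.26 -0.11  0.  ]
```

View pics/w14b.png

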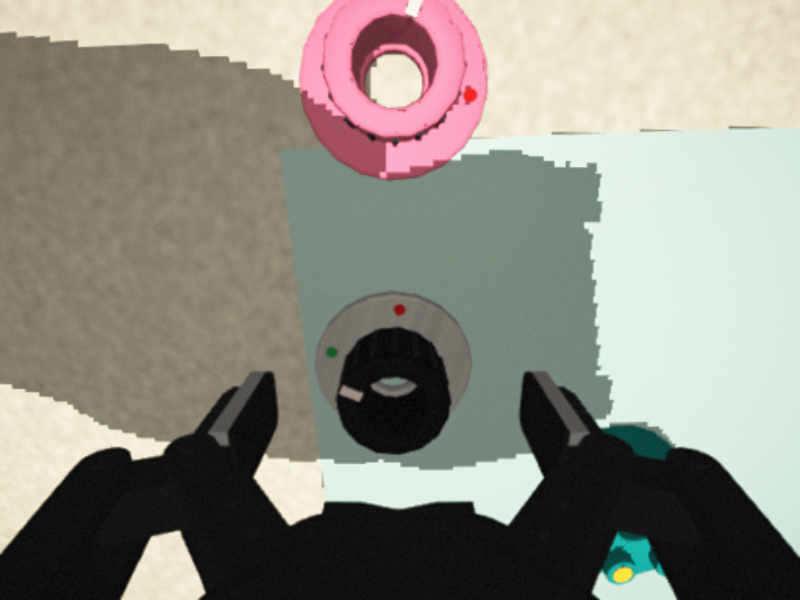

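Run:
```python
from h import *
from scipy.optimize import least_squares
im,i,s=load('w14')
def fit(parts,e):
    e=np.array(e)/1.5625
    def ext(c):
        q=w2p(i,np.vstack([circ(c,r,z) for r,z in parts])); return np.array([q[:,0].min(),q[:,0].max(),q[:,1].min(),q[:,1].max()])
    r=least_squares(lambda c:(ext(c)-e)[~np.isnan(e)],[.44,-.15]); return r.x.round(4),r.fun.round(2)
print(fit(PARTS['knob'],[337,451,327,454])); print(fit([(.031,.006)],[316,471,292,np.nan]));
print(fit([(.011,.034)],[372,417,377,np.nan]))
```

```text
(array([ 0.4421, -0.1517]), array([-0.32,  0.32, -1.47,  1.55]))
(array([ 0.442, -0.151]), array([-0.94,  0.95,  0.11]))
(array([ 0.4422, -0.1512]), array([-6.93,  6.95,  0.38]))
```

Lid at (0.442, -0.151). Final adjust and grip.

Request:
arm_command(
  commands=[
    {"dx":0.15,"dy":-0.1,"dz":0.03,"twist":0},
    {"dx":0.2,"dy":-0.1,"dz":0.03,"twist":0},
    {"dx":0.2,"dy":-0.1,"dz":0.03,"twist":0},
  ],
)

```text
clock: 19.23
position: [0.4422, -0.1516, 0.0187]
tool_rot: [1.681, 1.557, 0.115]
force: [-0.1, 0.5, 0.8]
grip_width: 0.0856
```

Request:
arm_command(
  commands=[
    {"dx":0,"dy":0,"dz":0,"twist":0},
    {"dx":0,"dy":0,"dz":0,"twist":0},
    {"dx":0,"dy":0,"dz":0,"twist":0},
    {"dx":0,"dy":0,"dz":0,"twist":0},
    {"dx":0,"dy":0,"dz":0,"twist":0},
    {"dx":0,"dy":0,"dz":0,"twist":0},
    {"dx":0,"dy":0,"dz":0,"twist":0},
    {"dx":0,"dy":0,"dz":0,"twist":0},
  ],
  grip=1,
  squeeze=50,
)

```text
clock: 19.9
position: [0.4423, -0.1516, 0.0189]
tool_rot: [1.664, 1.557, 0.098]
force: [-1.3, 0.6, 11.3]
grip_width: 0.0367
```

```bash
python3 st.py
python3 - <<'E'
from h import *
im,i,s=grab('wrist','w15'); cv2.imwrite('pics/w15b.png',cv2.resize(im,(800,600)))
E
```

```text
[ 0.4423 -0.1516  0.0189] 19.9 F [-1.3  0.6 11.3] M [0.16 0.5  0.03] g 0.0367 x-axis [ 0.0139  0.0014 -0.9999] j7 -0.2
```

View pics/w15b.png

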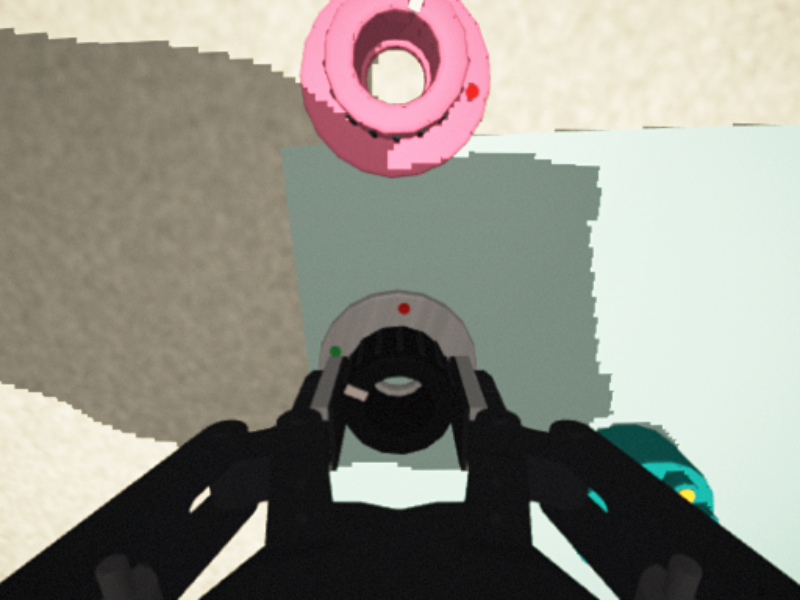

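Run:
```python
from h import *
print(to_tool([.594,.1838,.232]))
```

```text
[-21.04  15.64 -33.49]
```

Request:
arm_command(
  commands=[
    {"dx":-1,"dy":0,"dz":0,"twist":0},
    {"dx":-3.5,"dy":0,"dz":0,"twist":0},
    {"dx":-7,"dy":0,"dz":0,"twist":0},
    {"dx":-10.5,"dy":0.5,"dz":-1,"twist":0},
    {"dx":-13.5,"dy":1.5,"dz":-3,"twist":0},
    {"dx":-16,"dy":3,"dz":-6,"twist":0},
    {"dx":-18,"dy":4.5,"dz":-9,"twist":0},
    {"dx":-20,"dy":6,"dz":-12,"twist":0},
    {"dx":-21.5,"dy":7.5,"dz":-15,"twist":0},
    {"dx":-22,"dy":9,"dz":-18,"twist":0},
    {"dx":-22,"dy":10,"dz":-20,"twist":0},
    {"dx":-22,"dy":10.5,"dz":-21,"twist":0},
  ],
)

```text
clock: 20.95
position: [0.5436, 0.0619, 0.2416]
tool_rot: [1.742, 1.556, 0.179]
force: [-0.9, -0.3, -1.6]
grip_width: 0.0371
```

```bash
python3 st.py
python3 - <<'E'
from h import *
im,i,s=grab('wrist','w16'); cv2.imwrite('pics/w16b.png',cv2.resize(im,(800,600)))
print(to_tool([.594,.1838,.232]))
E
```

```text
[0.5436 0.0619 0.2416] 20.95 F [-0.9 -0.3 -1.6] M [0.03 0.08 0.03] g 0.0371 x-axis [ 0.0148  0.0027 -0.9999] j7 -0.43
[  1.02   5.12 -12.09]
```

View pics/w16b.png

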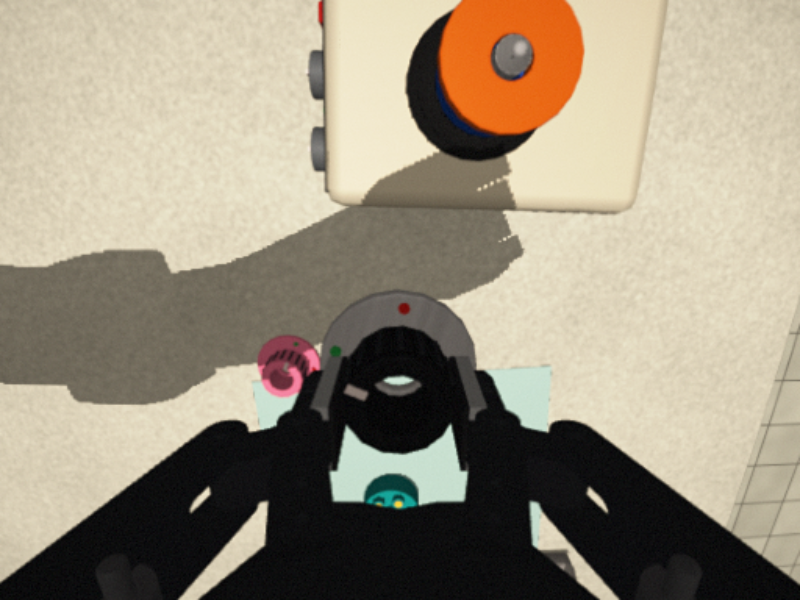

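Request:
arm_command(
  commands=[
    {"dx":0,"dy":1,"dz":-2.5,"twist":0},
    {"dx":0,"dy":2.5,"dz":-5.5,"twist":0},
    {"dx":0.3,"dy":3.8,"dz":-8.5,"twist":0},
    {"dx":0.6,"dy":4.7,"dz":-10.8,"twist":0},
    {"dx":0.9,"dy":5.1,"dz":-11.8,"twist":0},
    {"dx":1,"dy":5.1,"dz":-12.1,"twist":0},
    {"dx":1,"dy":5.1,"dz":-12.1,"twist":0},
    {"dx":1,"dy":5.1,"dz":-12.1,"twist":0},
  ],
)

```text
clock: 21.67
position: [0.5935, 0.1821, 0.2323]
tool_rot: [1.707, 1.557, 0.144]
force: [0.3, -0.0, -2.5]
grip_width: 0.0369
```

```bash
python3 st.py
python3 - <<'E'
from h import *
im,i,s=grab('wrist','w17'); cv2.imwrite('pics/w17b.png',cv2.resize(im,(800,600)))
print(to_tool([.594,.1840,.200]))
E
```

```text
[0.5935 0.1821 0.2323] 21.6667 F [ 0.3 -0.  -2.5] M [-0.04  0.04 -0.01] g 0.0369 x-axis [ 0.0138  0.002  -0.9999] j7 -0.63
[ 3.25 -0.01 -0.19]
```

View pics/w17b.png

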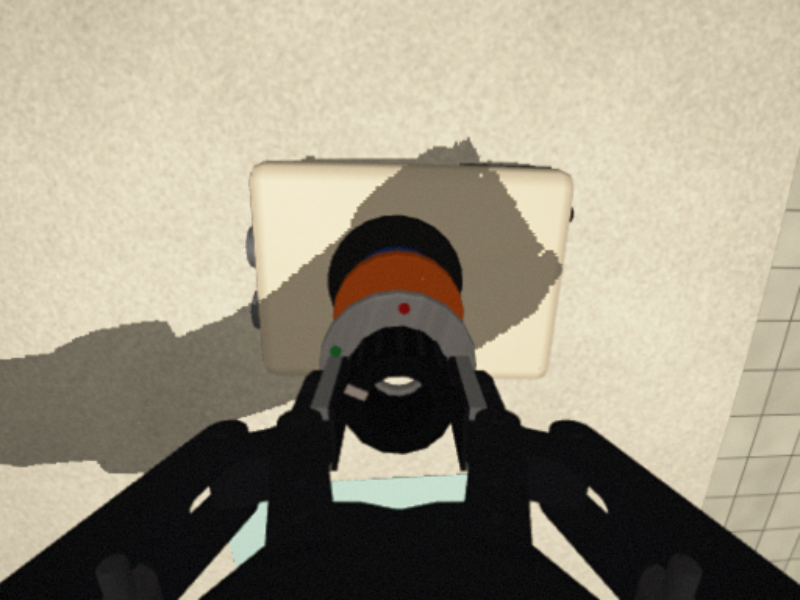

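Request:
arm_command(
  commands=[
    {"dx":0.4,"dy":0,"dz":-0.15,"twist":0},
    {"dx":1,"dy":0,"dz":-0.19,"twist":0},
    {"dx":1.6,"dy":0,"dz":-0.19,"twist":0},
    {"dx":2.1,"dy":0,"dz":-0.19,"twist":0},
    {"dx":2.5,"dy":0,"dz":-0.19,"twist":0},
    {"dx":2.9,"dy":0,"dz":-0.19,"twist":0},
    {"dx":3.2,"dy":0,"dz":-0.19,"twist":0},
    {"dx":3.4,"dy":0,"dz":-0.19,"twist":0},
    {"dx":3.4,"dy":0,"dz":-0.19,"twist":0},
  ],
)

```text
clock: 22.47
position: [0.594, 0.184, 0.198]
tool_rot: [1.702, 1.557, 0.139]
force: [-1.0, 0.1, -1.8]
grip_width: 0.0373
```

```bash
python3 st.py
```

```text
[0.594 0.184 0.198] 22.4667 F [-1.   0.1 -1.8] M [ 0.   -0.02  0.  ] g 0.0373 x-axis [ 0.0137  0.0019 -0.9999] j7 -0.65
```

Request:
arm_command(
  commands=[
    {"dx":0.2,"dy":0,"dz":0,"twist":0},
    {"dx":0.4,"dy":0,"dz":0,"twist":0},
    {"dx":0.6,"dy":0,"dz":0,"twist":0},
    {"dx":0.8,"dy":0,"dz":0,"twist":0},
    {"dx":0.9,"dy":0,"dz":0,"twist":0},
    {"dx":1,"dy":0,"dz":0,"twist":0},
    {"dx":1,"dy":0,"dz":0,"twist":0},
  ],
)

```text
clock: 23.05
position: [0.5942, 0.1841, 0.189]
tool_rot: [1.691, 1.556, 0.128]
force: [-4.7, -2.5, 11.7]
grip_width: 0.0368
```

```bash
python3 st.py
```

```text
[0.5942 0.1841 0.189 ] 23.05 F [-4.7 -2.5 11.7] M [-0.5   1.26  0.05] g 0.0368 x-axis [ 0.0144  0.0018 -0.9999] j7 -0.66
```

Request:
arm_command(
  commands=[
    {"dx":0.1,"dy":0,"dz":0,"twist":0.06},
    {"dx":0.1,"dy":0,"dz":0,"twist":0.17},
    {"dx":0.1,"dy":0,"dz":0,"twist":0.28},
    {"dx":0.1,"dy":0,"dz":0,"twist":0.39},
    {"dx":0.1,"dy":0,"dz":0,"twist":0.5},
    {"dx":0.1,"dy":0,"dz":0,"twist":0.61},
    {"dx":0.1,"dy":0,"dz":0,"twist":0.7},
    {"dx":0.1,"dy":0,"dz":0,"twist":0.75},
    {"dx":0.1,"dy":0,"dz":0,"twist":0.75},
  ],
)

```text
clock: 23.8
position: [0.5941, 0.1843, 0.1891]
tool_rot: [2.437, 1.556, 0.12]
force: [-7.5, -3.1, 14.8]
grip_width: 0.0368
```

```bash
python3 st.py
python3 - <<'E'
from h import *
im,i,s=grab('wrist','w18'); cv2.imwrite('pics/w18b.png',cv2.resize(im,(800,600)))
print(RR(s['tool_rot']).round(3))
E
```

```text
[0.5941 0.1843 0.1891] 23.8 F [-7.5 -3.1 14.8] M [-0.46  1.59  0.06] g 0.0368 x-axis [ 0.0149  0.0018 -0.9999] j7 -1.31
[[ 0.015  0.734 -0.679]
 [ 0.002 -0.679 -0.734]
 [-1.     0.01  -0.011]]
```

View pics/w18b.png

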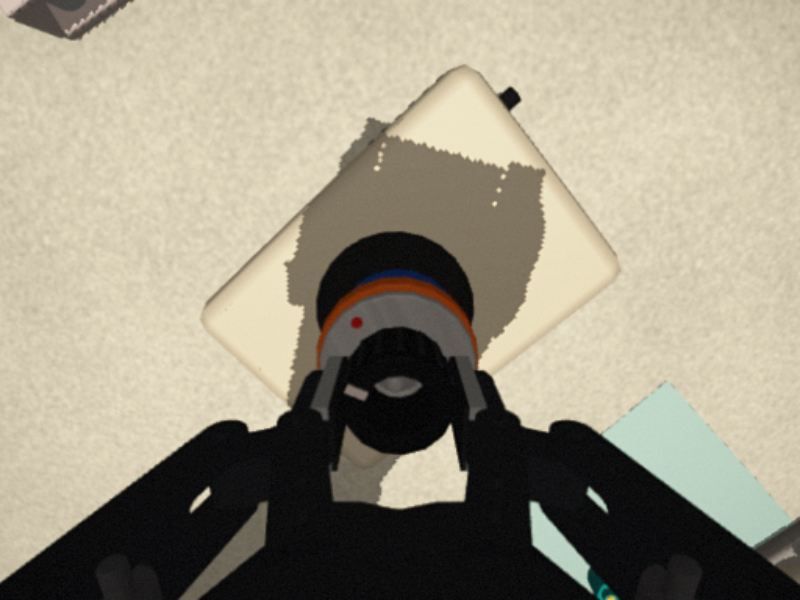

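Request:
arm_command(
  commands=[
    {"dx":0.1,"dy":0,"dz":0,"twist":0.06},
    {"dx":0.1,"dy":0,"dz":0,"twist":0.16},
    {"dx":0.1,"dy":0,"dz":0,"twist":0.26},
    {"dx":0.1,"dy":0,"dz":0,"twist":0.36},
    {"dx":0.1,"dy":0,"dz":0,"twist":0.46},
    {"dx":0.1,"dy":0,"dz":0,"twist":0.55},
    {"dx":0.1,"dy":0,"dz":0,"twist":0.62},
    {"dx":0.1,"dy":0,"dz":0,"twist":0.65},
    {"dx":0.1,"dy":0,"dz":0,"twist":0.65},
  ],
)

```text
clock: 24.6
position: [0.5941, 0.1845, 0.189]
tool_rot: [3.075, 1.555, 0.109]
force: [-5.6, -1.2, 11.8]
grip_width: 0.037
```

```bash
python3 st.py
python3 - <<'E'
from h import *
im,i,s=grab('wrist','w19'); cv2.imwrite('pics/w19b.png',cv2.resize(im,(800,600))); crop(im,190,170,320,300,6,'w19c')
E
```

```text
[0.5941 0.1845 0.189 ] 24.6 F [-5.6 -1.2 11.8] M [-0.67  1.14  0.05] g 0.037 x-axis [ 0.0156  0.0017 -0.9999] j7 -1.86
```

View pics/w19c.png

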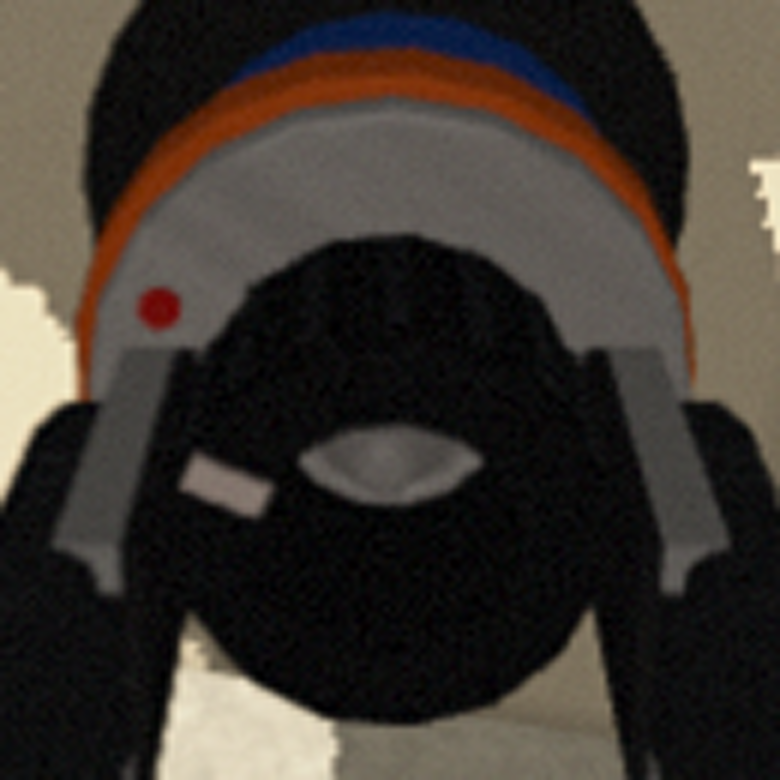

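Request:
arm_command(
  commands=[
    {"dx":0.1,"dy":0,"dz":0,"twist":0.05},
    {"dx":0.1,"dy":0,"dz":0,"twist":0.1},
    {"dx":0.1,"dy":0,"dz":0,"twist":0.15},
    {"dx":0.1,"dy":0,"dz":0,"twist":0.18},
    {"dx":0.1,"dy":0,"dz":0,"twist":0.18},
  ],
)

```text
clock: 25.07
position: [0.5941, 0.1844, 0.189]
tool_rot: [-3.038, 1.555, 0.099]
force: [-6.7, -2.1, 13.9]
grip_width: 0.0371
```

```bash
python3 st.py
python3 - <<'E'
from h import *
im,i,s=grab('wrist','w20'); cv2.imwrite('pics/w20b.png',cv2.resize(im,(800,600))); crop(im,190,170,320,300,6,'w20c')
E
```

```text
[0.5941 0.1844 0.189 ] 25.0667 F [-6.7 -2.1 13.9] M [-0.84  1.4   0.08] g 0.0371 x-axis [ 0.016   0.0016 -0.9999] j7 -2.02
```

View pics/w20c.png

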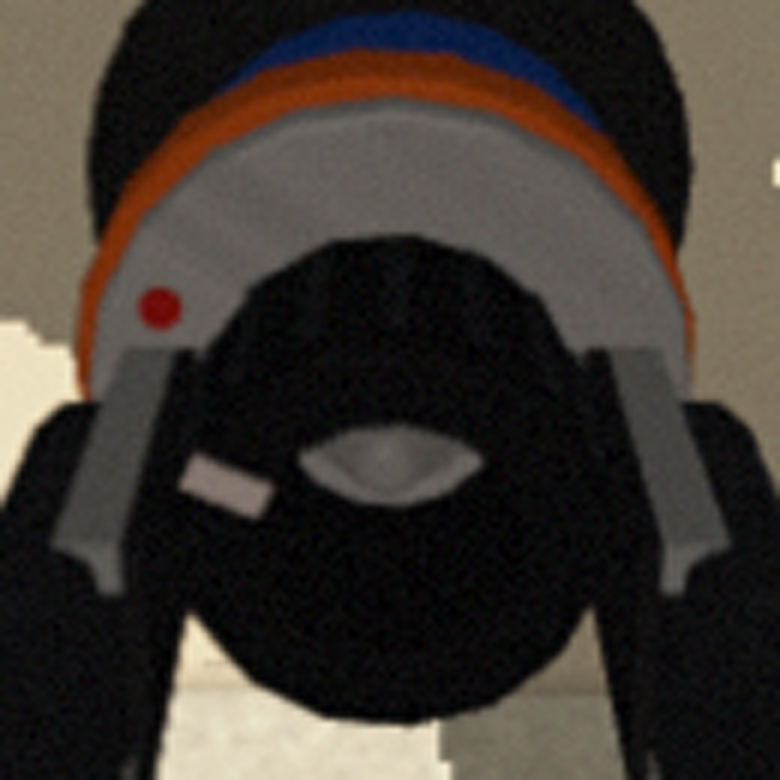

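Request:
arm_command(
  commands=[
    {"dx":0,"dy":0,"dz":0,"twist":0},
    {"dx":0,"dy":0,"dz":0,"twist":0},
    {"dx":0,"dy":0,"dz":0,"twist":0},
    {"dx":0,"dy":0,"dz":0,"twist":0},
    {"dx":0,"dy":0,"dz":0,"twist":0},
    {"dx":0,"dy":0,"dz":0,"twist":0},
  ],
  grip=-1,
)

```text
clock: 25.62
position: [0.5941, 0.1845, 0.1889]
tool_rot: [-3.038, 1.555, 0.1]
force: [0.1, 0.0, 0.0]
grip_width: 0.0854
```

Request:
arm_command(
  commands=[
    {"dx":-0.5,"dy":0,"dz":0,"twist":0},
    {"dx":-1.5,"dy":0,"dz":0,"twist":0},
    {"dx":-3,"dy":0,"dz":0,"twist":0},
    {"dx":-5,"dy":0,"dz":0,"twist":0},
    {"dx":-7,"dy":0,"dz":0,"twist":0},
    {"dx":-9,"dy":0,"dz":1,"twist":0},
    {"dx":-10,"dy":0,"dz":3,"twist":0},
    {"dx":-10,"dy":0,"dz":5,"twist":0},
    {"dx":-10,"dy":0,"dz":6,"twist":0},
    {"dx":-10,"dy":0,"dz":6,"twist":0},
    {"dx":-10,"dy":0,"dz":6,"twist":0},
  ],
)

```text
clock: 26.53
position: [0.5329, 0.1846, 0.2885]
tool_rot: [-3.03, 1.554, 0.108]
force: [-0.3, -0.1, 0.4]
grip_width: 0.0856
```

```bash
python3 st.py
python3 - <<'E'
from h import *
im,i,s=grab('wrist','w21'); cv2.imwrite('pics/w21b.png',cv2.resize(im,(800,600)))
im,i,s=grab('scene','s21'); cv2.imwrite('pics/s21b.png',cv2.resize(im,(800,600)))
im,i,s=grab('top','t21'); d=cv2.absdiff(im,cv2.imread('pics/top0.png')).max(2)
for n,(x0,y0,x1,y1) in dict(egg=(345,125,400,170),br=(75,150,135,195),yr=(388,234,436,260)).items(): print(n,d[y0:y1,x0:x1].mean(),d[y0:y1,x0:x1].max())
E
```

```text
[0.5329 0.1846 0.2885] 26.5333 F [-0.3 -0.1  0.4] M [-0.01  0.02 -0.01] g 0.0856 x-axis [ 0.0167  0.0018 -0.9999] j7 -2.05
egg 14.04 26
br 17.348518518518517 102
yr 14.994391025641026 91
```

View pics/w21b.png

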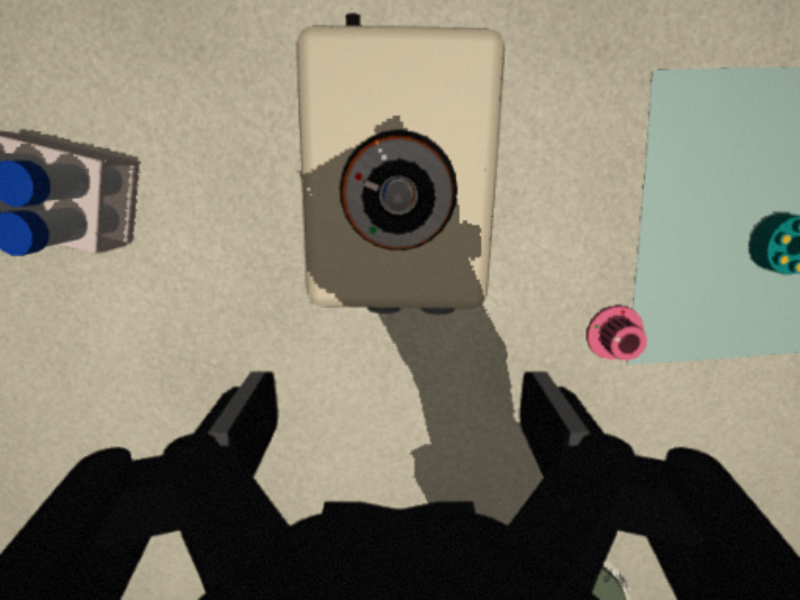

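View pics/s21b.png

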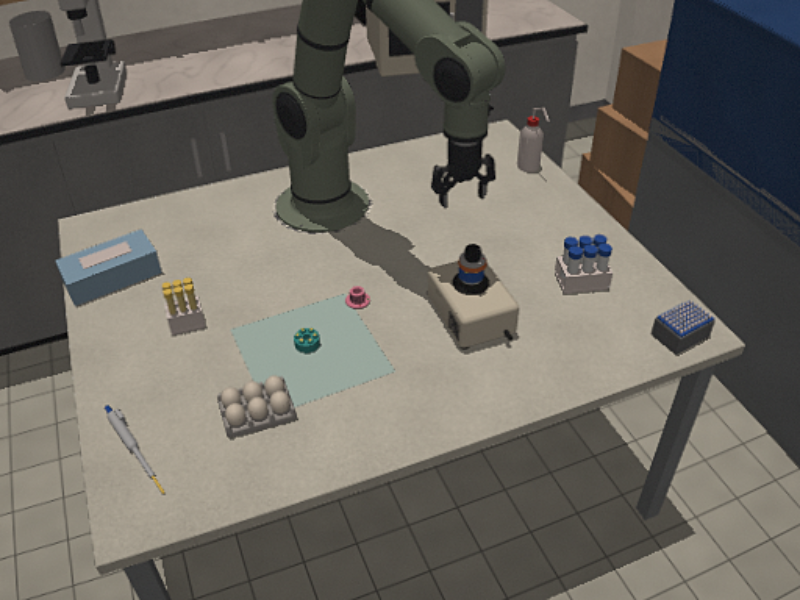

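```bash
python3 -c "
from workcell import order; print(order.job_done())"
```

```text
the job is handed in; nothing more can be done
None
```

The carrier, pressure ring and clamp lid are on the post in that order. The knob is turned clockwise to its stop, the gripper is clear of everything, and the job was handed in at about 27 s of the 72 s. The interface gives no verdict, so the result below rests on my own checks.

- **Seating:** each part was lowered by hand and touched at its home height: carrier at TCP z 0.134, ring at 0.165, lid at 0.189. Contact forces were about 12–20 N. In the wrist pictures the carrier and ring lay within about 1 mm of the measured post axis. The lid I judged only from its contact height and the final picture.
- **Lock:** the red dot stopped moving relative to the gripper over the last 0.16 rad of turn, so the knob is on its stop. The final picture shows the pointer lined up with the red dot.
- **Eggs and racks:** they look to be where they were. Part of this check was unclear. The before-and-after difference in the top view was low overall, but it showed local peaks at the two racks (91 and 102, against 26 at the eggs). I put these down to changed shadows and did not measure the rack positions.
- **Tool tilt:** the tool leaned slowly to about 0.016 rad by the end, within the 0.06 rad limit.

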